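# Pack the bench pipettes into the calibration drawer

## Task

The pipettes are going to calibration: open the drawer of the bench-top unit, take every pipette off the slanted rack (lift it up off the bar by its hook) and also pick up the green one left on the bench, and lay each flat in the drawer compartment of its own colour, tip to the right as you face the drawer, so that handle and shank sit down in their notches. Then shut the drawer fully. Some places on the rack may be empty; do not knock over or shift the bottles and the tube rack.

Things in the scene. Friction and masses are not known exactly. Their poses are not given: they have to be found in the camera images.
- pip_green: Pipette with green button, hook, bands; 200 mm, 120 g; lies on the bench hook up (may be laid so). Origin on its axis in the handle, near the mass centre; x to the tip. White handle x -55 to +50 mm, 22 wide (y, flat sides), 24 thick (z): grip at x about +20. Shank 12 mm diameter to x 100, tip 7 to 118, plunger and 20 mm button back to x -82. Hook on the -z side, see tip_green
- pip_yellow: Pipette with yellow button, hook and bands, same shape as the green one, see pip_green and tip_yellow. Hangs on the rack, tip down the slope towards the robot, hook (-z) to the slope, +z out of it; None if absent. Origin on its axis in the handle, x axis towards the tip
- pip_blue: Pipette with blue button, hook and bands, same shape as the green one, see pip_green and tip_blue. Hangs on the rack, tip down the slope towards the robot, hook (-z) to the slope, +z out of it; None if absent. Origin on its axis in the handle, x axis towards the tip
- pip_red: Pipette with red button, hook and bands, same shape as the green one, see pip_green and tip_red. Hangs on the rack, tip down the slope towards the robot, hook (-z) to the slope, +z out of it; None if absent. Origin on its axis in the handle, x axis towards the tip
- tip_green (a point): Tip of the green pipette: 118 mm along x from its origin, same axes. Pipette hook, in the pipette's frame: stem at x -32 to -27 mm, from the handle's face (z -12) to z -28 mm; then a lip 5 mm thick (z -28 to -23), turned tipwards, ending at x -14; hook 14 mm wide
- tip_yellow (a point): Tip of the yellow pipette: 118 mm along x from its origin, same axes (hook: see tip_green)
- tip_blue (a point): Tip of the blue pipette: 118 mm along x from its origin, same axes (hook: see tip_green)
- tip_red (a point): Tip of the red pipette: 118 mm along x from its origin, same axes (hook: see tip_green)
- rack: Slanted pipette rack, white base and clear back, fixed, base 225 x 176 mm, 150 mm high; origin on the bench, 15 mm before its rear edge; front (-x) to the robot. Slope 45 deg, rising to +x. Three places 62 mm apart; a hanging pipette's origin is at (-100, -62 or 0 or +62, 118) mm. To unhook: see rack_bar
- rack_bar (a point): Middle of the rack's steel bar (along y, 8 x 7 mm). It sits in the finger hooks, tipwards of the stem, the handles lying on it; shanks lie on a lower bar between pegs 20 mm apart, 4 mm proud of their axis. Take one off by sliding it up the slope along its own -x by 20 mm or more (the lip clears the bar after 13), then away; pulled straight up or out first, the lip catches after 4 mm
- cabinet: Grey bench-top drawer unit, fixed, 270 deep x 280 wide x 147 mm high; origin on the bench under the middle of its front; front (-x) to the robot. One drawer in its upper part; the white panel below it is blank. A loose box of tips stands on its rear half (to 230 mm high). Drawer ribs, in drawer_handle's frame: 6 mm thick, across the drawer at y +62 mm (handle notches) and y -62 (shank notches)
- drawer (a joint): The drawer: 0 shut, up to 0.225 m as it is pulled to -x of the cabinet (fully open); 1.5 N friction, stays where left, starts up to 30 mm open. Underside 64 mm above the bench. Inside, in drawer_handle's frame: floor at z -45 mm, dividers 12 mm high, wall rims at z +5; end walls 36 mm from the outer compartments' middles; notches 30 mm (handle) and 20 mm (shank) wide, 10 deep
- drawer_handle (a point): Middle of the drawer's bar handle: level, 11 mm diameter, 110 mm long (y), 35 mm before the drawer's front, 33 mm below the cabinet's top; take it from above. Axes as the cabinet's, moves with the drawer. In this frame the pipettes' origins, laid in place with the tip to -y (right), are at y +18, z -11 mm and x +89 (green floor, nearest the front), +139 (yellow), +189 (blue), +239 (red, rearmost)
- reagent: Reagent bottle with a white cap, 64 mm diameter, 130 mm high, standing behind the bench pipette; origin under its middle; leave it alone
- tuberack: Blue tube rack with capped tubes, 75 x 200 mm, 97 mm high, behind the pipette rack; origin under its middle; leave it alone
- washbottle: Wash bottle with a red cap, 68 mm diameter, 160 mm high, to the right of the pipette rack; origin under its middle; leave it alone
There are look-alikes about, which are no part of the job. What is shaped like the pip_green but brown is not meant. Leave any pink look-alike of the pip_red alone.

How it is judged:
On the way, in this order (a step that is already met when the one before it is completed fails the run):
1. the drawer is pulled open (value of joint drawer above 0.15 m), for 0.2 s.
2. every pipette lies in its own compartment, let go (x of pip_green in the frame of drawer_handle between 0.081 and 0.097 m and y of pip_green in the frame of drawer_handle between -0.002 and 0.038 m and z of pip_green in the frame of drawer_handle between -0.017 and -0.005 m and x of tip_green in the frame of drawer_handle between 0.077 and 0.101 m and z of tip_green in the frame of drawer_handle between -0.021 and -0.001 m and y of each of tip_green, tip_yellow, tip_blue, tip_red in the frame of drawer_handle below -0.07 m and x of pip_yellow in the frame of drawer_handle between 0.131 and 0.147 m and y of pip_yellow in the frame of drawer_handle between -0.002 and 0.038 m and z of pip_yellow in the frame of drawer_handle between -0.017 and -0.005 m and x of tip_yellow in the frame of drawer_handle between 0.127 and 0.151 m and z of tip_yellow in the frame of drawer_handle between -0.021 and -0.001 m and x of pip_blue in the frame of drawer_handle between 0.181 and 0.197 m and y of pip_blue in the frame of drawer_handle between -0.002 and 0.038 m and z of pip_blue in the frame of drawer_handle between -0.017 and -0.005 m and x of tip_blue in the frame of drawer_handle between 0.177 and 0.201 m and z of tip_blue in the frame of drawer_handle between -0.021 and -0.001 m and x of pip_red in the frame of drawer_handle between 0.231 and 0.247 m and y of pip_red in the frame of drawer_handle between -0.002 and 0.038 m and z of pip_red in the frame of drawer_handle between -0.017 and -0.005 m and x of tip_red in the frame of drawer_handle between 0.227 and 0.251 m and z of tip_red in the frame of drawer_handle between -0.021 and -0.001 m and linear speed of each of pip_green, pip_yellow, pip_blue, pip_red below 0.02 m/s and contact force between each of pip_green, pip_yellow, pip_blue, pip_red and the fingers below 0.2 N), for 0.3 s.
At the end, for the whole second after the job is handed in: Every pipette lies at rest in the compartment of its colour: its origin within 8 mm across, 20 mm along and 6 mm in height of its place in the compartment, its tip on the right end, within 12 mm of the compartment's middle line and 10 mm in height; the drawer is shut to within 8 mm (x of pip_green in the frame of drawer_handle between 0.081 and 0.097 m and y of pip_green in the frame of drawer_handle between -0.002 and 0.038 m and z of pip_green in the frame of drawer_handle between -0.017 and -0.005 m and x of tip_green in the frame of drawer_handle between 0.077 and 0.101 m and z of tip_green in the frame of drawer_handle between -0.021 and -0.001 m and y of each of tip_green, tip_yellow, tip_blue, tip_red in the frame of drawer_handle below -0.07 m and x of pip_yellow in the frame of drawer_handle between 0.131 and 0.147 m and y of pip_yellow in the frame of drawer_handle between -0.002 and 0.038 m and z of pip_yellow in the frame of drawer_handle between -0.017 and -0.005 m and x of tip_yellow in the frame of drawer_handle between 0.127 and 0.151 m and z of tip_yellow in the frame of drawer_handle between -0.021 and -0.001 m and x of pip_blue in the frame of drawer_handle between 0.181 and 0.197 m and y of pip_blue in the frame of drawer_handle between -0.002 and 0.038 m and z of pip_blue in the frame of drawer_handle between -0.017 and -0.005 m and x of tip_blue in the frame of drawer_handle between 0.177 and 0.201 m and z of tip_blue in the frame of drawer_handle between -0.021 and -0.001 m and x of pip_red in the frame of drawer_handle between 0.231 and 0.247 m and y of pip_red in the frame of drawer_handle between -0.002 and 0.038 m and z of pip_red in the frame of drawer_handle between -0.017 and -0.005 m and x of tip_red in the frame of drawer_handle between 0.227 and 0.251 m and z of tip_red in the frame of drawer_handle between -0.021 and -0.001 m and linear speed of each of pip_green, pip_yellow, pip_blue, pip_red below 0.02 m/s and value of joint drawer below 0.008 m); the robot touches nothing.
It fails at once if The white-capped reagent bottle is knocked over or shifted more than 40 mm (distance of reagent from where it was at the start of the episode above 0.04 m or angle between reagent's own z axis and vertical above 0.4 rad).
It fails at once if The blue tube rack is knocked over or shifted more than 40 mm (distance of tuberack from where it was at the start of the episode above 0.04 m or angle between tuberack's own z axis and vertical above 0.4 rad).
It fails at once if The wash bottle is knocked over or shifted more than 40 mm (distance of washbottle from where it was at the start of the episode above 0.04 m or angle between washbottle's own z axis and vertical above 0.4 rad).
Of pip_yellow, pip_blue, pip_red only 2 to 3 are there at a start; the rules pass over those that are not, and their reading is None.
At some moment in a run one of pip_green may be knocked a few centimetres aside while the robot is not near it.
It also fails if it takes over 208 s, if anything falls off the work surface, if the arm or the gripper's body presses on something with over 40 N, if the wrist force passes 120 N, or if a joint passes its speed limit or range.

## Robot

A 6-joint arm with a two-finger parallel gripper is mounted at the origin on the work surface. World frame = base frame: x ahead of the robot, y to its left, z up, the work surface at z = 0. Lengths are in m, angles in rad, forces in N, time in s.
With the tool pointing down it reaches from about 0.3 to 0.775 m from the base axis. Payload 14.6 kg.
Tool frame: the origin (TCP) lies at the very end of the fingers, on their centre line; the grasp point (between the pads) lies 19 mm behind it; z points along the fingers, y is the line along which they close (so a half turn about z gives the same grasp; the last joint's range is limited). The gripper opens to 94 mm and grips with 3 to 60 N. Pads are 16 mm wide; open, the fingers measure 119 mm over their backs; the gripper's body (75 mm by 177 mm) begins 78 mm behind the grasp point.
Start: joints at [-1.3, 0.3, 1.521, -0, 1.321, -0.067], TCP at [0.182, -0.519, 0.205] pointing down, gripper open.
Joint ranges: [-3.03, 3.03], [-0.79, 2.21], [0.23, 2.52], [-1.04, 4.18], [0, 3.07], [-2.55, 2.55]. Speed limits (rad/s): [2.22, 2.22, 2.57, 3.14, 3.14, 3.14].

## Interface

Orientations are given as [roll, pitch, yaw] about the fixed x, y, z axes, in that order (R = Rz(yaw) Ry(pitch) Rx(roll)).
In Python, from station import ctrl gives the robot as it stands. The module is installed in compiled form; this text tells all that it offers.
- The arm moves only by the tool step_arm, never from a script. Its argument "deltas" is a list of rows, each an object with "dp": the shift along the tool's x, y, z scaled (see below), a list of three; "twist": the turn about the tool's z scaled (see below). In form: [{"dp": [tx, ty, tz], "twist": twist}, ...]. A call has 1 to 12 rows; each row shifts and turns the commanded pose from where the row before left it, along the tool's axes as they then stand; what a row does not reach is not made up. The controller multiplies each number of a shift by 0.04 m and each number of a turn by 4 degrees. A row lasts 1/10 s, in which the tool goes at most 50 mm and 8.59 degrees, less where a joint would pass 70% of its speed; a pose out of reach is approached as far as the arm can. A call with a number of a shift or a turn outside -1 to 1 is refused whole. A call with a gripper value outside its range is refused whole. "gripper" is the opening, from -1 (shut) to 1 (fully open), set as the call begins (left out, the last holds). The fingers move at their own pace and stop on an object; "squeeze" is the grip in N (left out, the last holds). Time passes only in rows, so rows that do not move let the fingers close. It gives the time, the measured TCP pose, the force, the opening and the grip force at its end, in the units of the state.
- ctrl.get_obs(): the state, without advancing time (a new reading comes with each control period).
- ctrl.camera(name): name is "side" or "top"; returns (picture, depth): 384x512x3 uint8, red, green, blue; 384x512 float32, m along the optical axis (not along the pixel's ray), 0 where there is no reading.
- ctrl.get_calibration(name): a dict with "fx", "fy", "cx", "cy" (pixels), "world_to_cam" (4x4, takes a point from world to camera coordinates). Camera axes: x right, y down, z forward; pixel columns grow to the right and rows downward; lengths in m; the calibration is good to about 2 mm. A picture is of the moment at which its call begins. get_calibration takes no time and is no camera call.
- ctrl.hand_in(): hands the job in; it is judged then, once.
Trained networks look in the newest picture that a camera, given by its name, has taken for a name from the list of things; names that differ only in an ending like _2 or _b are one class to them, and where a whole thing is asked for, a point or a joint stands for the part that bears it (a point fixed in the world has none). Each returns a list of dicts, best first, with "conf" (0 to 1); they miss things now and then, are a little off and sometimes report something else, mostly with a low value. They report only what shows in the picture. A call takes as long as a camera call. They do not tell look-alikes from the thing itself.
- ctrl.spot_in(camera, label): "rect" ([left, top, right, bottom] as shares, 0 to 1, of the picture: columns of its width, rows of its height, round what is visible of it).
- ctrl.cut_out(camera, label): "pixels" (384x512 bool, what is visible of it) and "rect" ([left, top, right, bottom] as shares, 0 to 1, of the picture: columns of its width, rows of its height, round what is visible of it).
The state is a dict: "time_s": time; "qpos": joint angles; "joint_vel": joint speeds; "tau": joint torques, N m; "ee_pos": TCP position; "eef_rot": TCP orientation; "force": force on the tool from outside, world axes, zero at the start; "moment": the same for the moment, N m; "grip_width": finger opening in m; "grip_force": force on a finger pad.
Only numpy, scipy, OpenCV 4.12 (cv2) and the standard library are available. Lean on these libraries where they do the work, as an engineer would, in place of code of your own. Each camera call takes 0.05 s, during which the arm holds its last target. There are 200 camera calls.

## Working session

There is one attempt and no reset: what is moved stays moved. The work goes in short steps, Python scripts to look and compute and a tool call to move; the robot and the scene stay as the last step left them, time stands still between calls to the robot, and variables do not carry over. Pictures are saved under pics/ and viewed, at most 14 in all, crops included, and the job is handed in when it is done.

Besides the shell and the picture viewer there is one more tool, called after "Request:" as name(argument=value, ...) on one line, values as JSON. step_arm: Moves the arm, as the interface text tells. Its arguments: {"type":"object","properties":{"deltas":{"type":"array"},"gripper":{"type":"number"},"squeeze":{"type":"number"}},"required":["deltas"]}

```bash
mkdir -p pics; cat > h.py <<'E'
import numpy as np, cv2
from station import ctrl
def cam(n):
    im,d=ctrl.camera(n); return im,d
def save(im,f): cv2.imwrite(f,cv2.cvtColor(im,cv2.COLOR_RGB2BGR))
def cloud(n,d):
    c=ctrl.get_calibration(n); v,u=np.mgrid[:d.shape[0],:d.shape[1]]
    P=np.stack([(u-c['cx'])/c['fx']*d,(v-c['cy'])/c['fy']*d,d,np.ones_like(d)],-1)
    W=P@np.linalg.inv(np.array(c['world_to_cam'])).T
    W[d==0]=np.nan
    return W[...,:3]
E
python3 - <<'E'
from h import *
for n in('top','side'):
    im,d=cam(n); save(im,f'pics/{n}0.png'); np.savez(f'{n}0.npz',im=im,d=d,W=cloud(n,d))
    c=ctrl.get_calibration(n); print(n,np.round(np.linalg.inv(c['world_to_cam'])[:3,3],3),c['fx'])
print(ctrl.get_obs())
E
```

```text
top [ 0.435 -0.14   1.338] 474.4150415923958
side [-0.355 -1.075  1.025] 474.08575649342475
{'time_s': 0.1, 'qpos': array([-1.29953911e+00,  3.00415387e-01,  1.52151383e+00,  8.13446409e-06,
        1.32069228e+00, -6.66042829e-02]), 'joint_vel': array([-0.00031045, -0.00166652, -0.00101938,  0.00014434,  0.00065858,
       -0.00040439]), 'tau': array([ 1.97873094e-03, -5.32644510e+01, -3.53286195e+01,  7.09493179e-02,
        2.34949740e-02, -8.28738712e-05]), 'ee_pos': array([ 0.18224343, -0.51868338,  0.20494533]), 'eef_rot': array([-3.14056661e+00, -7.63369299e-05,  3.37859445e-01]), 'force': array([-0.3052261 ,  0.07968036, -0.27260399]), 'moment': array([ 0.03291797, -0.05988483, -0.01882384]), 'grip_force': 0.0, 'grip_width': 0.09406170924592439}
```

View pics/top0.png

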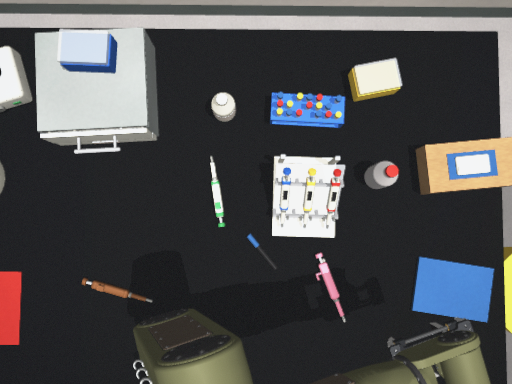

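View pics/side0.png

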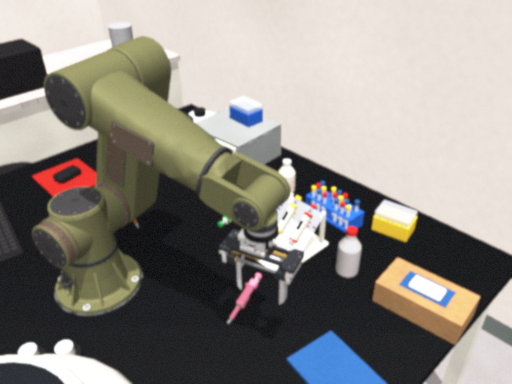

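Top view: image up = +x, left = +y. Blue, yellow and red pipettes hang on the rack, buttons at (287,171), (312,172) and (337,173). Green lies at (217,190), button at (221,224). The brown (110,290) and pink (330,285) ones lie on the bench away from the rack, so they are the look-alikes. The drawer handle is at (97,149).

```bash
cat >> h.py <<'E'
def fit(name,camn='top',save_as=None):
    im,d=cam(camn); W=cloud(camn,d)
    for r in ctrl.cut_out(camn,name)[:2]:
        m=r['pixels']&np.isfinite(W[...,0]); P=W[m]
        uv=np.argwhere(m); c=np.median(P,0); 
        xy=P[:,:2]; vx,vy,x0,y0=cv2.fitLine(xy.astype(np.float32),cv2.DIST_HUBER,0,.01,.01).ravel()
        print(name,'conf%.2f'%r['conf'],len(P),'uv',uv.mean(0).round()[::-1],'med',c.round(4),'dir',np.degrees(np.arctan2(vy,vx)).round(1),'line',round(float(x0),4),round(float(y0),4),'lo',np.percentile(P,2,0).round(3),'hi',np.percentile(P,98,0).round(3))
    return im,W
def colour(im,W,box,lo,hi):
    h=cv2.cvtColor(im,cv2.COLOR_RGB2HSV); m=cv2.inRange(h,lo,hi)>0
    u0,v0,u1,v1=box; k=np.zeros_like(m); k[v0:v1,u0:u1]=1; m&=k&np.isfinite(W[...,0])
    return m
E
python3 - <<'E'
from h import *
for n in('pip_green','pip_yellow','pip_blue','pip_red','drawer_handle','rack','cabinet'):
    im,W=fit(n)
# colour segmentation of buttons
B={'green':((195,145,235,235),(45,100,60),(85,255,255)),'blue':((275,160,300,235),(100,120,60),(130,255,255)),'yellow':((298,160,322,235),(20,120,100),(35,255,255)),'red':((323,160,350,235),(0,140,90),(8,255,255))}
for k,(b,lo,hi) in B.items():
    m=colour(im,W,b,lo,hi).astype(np.uint8)
    n,l,s,c=cv2.connectedComponentsWithStats(m)
    for i in range(1,n):
        if s[i,4]>3: print(k,s[i,4],c[i].round(1),np.median(W[l==i],0).round(4))
a=cv2.resize(im[140:250,190:360],None,fx=4.6,fy=4.6,interpolation=cv2.INTER_CUBIC); save(a,'pics/crop.png')
b=cv2.resize(im[20:165,25:165],None,fx=4,fy=4,interpolation=cv2.INTER_CUBIC); save(b,'pics/cab.png')
# handle/cabinet profile along columns
for u in(70,85,97,110,125): print(u,[(v,*W[v,u].round(3)) for v in range(124,156,2)])
E
```

```text
pip_green conf0.75 492 uv [217. 196.] med [ 0.515  -0.0453  0.0218] dir 9.2 line 0.5137 -0.0445 lo [ 0.429 -0.063 -0.001] hi [ 0.609 -0.026  0.042]
pip_green conf0.64 509 uv [113. 290.] med [0.2542 0.2389 0.0216] dir 73.9 line 0.2502 0.2278 lo [0.224 0.143 0.   ] hi [0.278 0.319 0.041]
pip_yellow conf0.77 453 uv [308. 194.] med [ 0.513  -0.2862  0.132 ] dir -0.8 line 0.5135 -0.2859 lo [ 0.439 -0.299  0.047] hi [ 0.572 -0.276  0.181]
pip_blue conf0.82 389 uv [285. 192.] med [ 0.5194 -0.2246  0.1386] dir -1.1 line 0.5184 -0.2246 lo [ 0.446 -0.236  0.059] hi [ 0.571 -0.215  0.182]
pip_blue conf0.58 1373 uv [ 97. 137.] med [0.6605 0.2562 0.1214] dir -87.2 line 0.6598 0.2566 lo [0.62  0.132 0.067] hi [0.687 0.388 0.144]
pip_red conf0.96 450 uv [332. 195.] med [ 0.5108 -0.3475  0.1316] dir -1.1 line 0.5093 -0.3478 lo [ 0.434 -0.36   0.046] hi [ 0.569 -0.338  0.182]
pip_red conf0.86 529 uv [328. 282.] med [ 0.2813 -0.3538  0.0202] dir 22.2 line 0.2693 -0.3584 lo [ 0.189 -0.392  0.   ] hi [ 0.352 -0.322  0.027]
drawer_handle conf0.95 1557 uv [ 97. 137.] med [0.6607 0.2608 0.12  ] dir -86.2 l
[... 5725 characters left out ...]
, (134, np.float64(0.664), np.float64(0.186), np.float64(0.127)), (136, np.float64(0.663), np.float64(0.192), np.float64(0.105)), (138, np.float64(0.662), np.float64(0.198), np.float64(0.081)), (140, np.float64(0.664), np.float64(0.209), np.float64(0.04)), (142, np.float64(0.665), np.float64(0.219), np.float64(0.003)), (144, np.float64(0.659), np.float64(0.219), np.float64(0.003)), (146, np.float64(0.654), np.float64(0.219), np.float64(0.002)), (148, np.float64(0.648), np.float64(0.219), np.float64(-0.0)), (150, np.float64(0.642), np.float64(0.218), np.float64(0.002)), (152, np.float64(0.637), np.float64(0.219), np.float64(0.0)), (154, np.float64(0.63), np.float64(0.217), np.float64(0.005))]
```

View pics/crop.png

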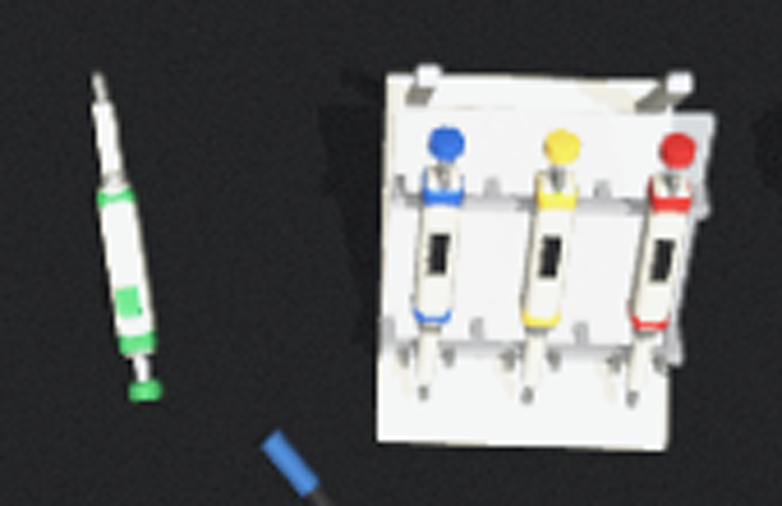

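View pics/cab.png

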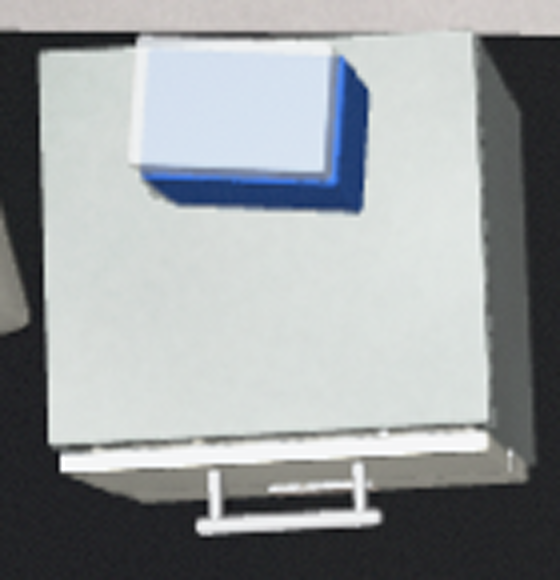

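The crop confirms the target set: green band, button and hook on the bench pipette (not the brown one), plus blue, yellow and red on the rack. The cabinet view shows the handle running (197,525) to (381,517) in the crop. That puts the bar at about (0.621, 0.259, 0.114), with the cabinet yawed about +2.7°.

Next I go to the handle.

```bash
cat >> h.py <<'E'
def plan(x,y,z,yaw_deg):
    o=ctrl.get_obs(); p=o['ee_pos']; y0=np.degrees(o['eef_rot'][2])
    dy=(yaw_deg-y0+180)%360-180
    a=np.radians(yaw_deg); d=np.array([x,y,z])-p
    t=np.array([np.cos(a)*d[0]+np.sin(a)*d[1],np.sin(a)*d[0]-np.cos(a)*d[1],-d[2]])/.04
    print('t%.1f'%o['time_s'],'at',p.round(4),'yaw%.1f'%y0,'F',o['force'].round(1),'w%.4f'%o['grip_width'],'TWIST',round(-dy/4,2),'DP after twist',t.round(2))
E
echo ok
```

```text
ok
```

Request:
step_arm(deltas=[{"dp": [0,0,0],"twist": -1},{"dp": [0,0,0],"twist": -1},{"dp": [0,0,0],"twist": -1},{"dp": [0,0,0],"twist": -1},{"dp": [0,0,0],"twist": -1},{"dp": [0,0,0],"twist": -1},{"dp": [0,0,0],"twist": -1},{"dp": [0,0,0],"twist": -1},{"dp": [0,0,0],"twist": -1},{"dp": [0,0,0],"twist": -1},{"dp": [0,0,0],"twist": -1},{"dp": [0,0,0],"twist": -1}], gripper=-0.36)

```text
time_s: 2.0
ee_pos: [0.1823, -0.5189, 0.2055]
eef_rot: [-3.142, -0.0, 1.178]
force: [0.6, 0.4, 1.1]
grip_width: 0.0303
grip_force: 0.0
```

Request:
step_arm(deltas=[{"dp": [0,0,0],"twist": -1},{"dp": [0,0,0],"twist": -1},{"dp": [0,0,0],"twist": -1},{"dp": [0,0,0],"twist": -1},{"dp": [0,0,0],"twist": -1},{"dp": [0,0,0],"twist": -1},{"dp": [0,0,0],"twist": -0.33},{"dp": [0.94,0.59,0],"twist": 0},{"dp": [0.94,0.59,0],"twist": 0},{"dp": [0.94,0.59,0],"twist": 0},{"dp": [0.94,0.59,0],"twist": 0},{"dp": [0.94,0.59,0],"twist": 0}])

```text
time_s: 3.2
ee_pos: [0.2919, -0.324, 0.2056]
eef_rot: [3.141, 0.0, 1.616]
force: [0.8, 0.1, -0.1]
grip_width: 0.0299
grip_force: 0.0
```

Request:
step_arm(deltas=[{"dp": [0.94,0.59,0],"twist": 0},{"dp": [0.94,0.59,0],"twist": 0},{"dp": [0.94,0.59,0],"twist": 0},{"dp": [0.94,0.59,0],"twist": 0},{"dp": [0.94,0.59,0],"twist": 0},{"dp": [0.94,0.59,0],"twist": 0},{"dp": [0.94,0.59,0],"twist": 0},{"dp": [0.94,0.59,0],"twist": 0},{"dp": [0.94,0.59,0],"twist": 0},{"dp": [0.94,0.59,0],"twist": 0},{"dp": [0.94,0.59,0],"twist": 0},{"dp": [0.94,0.59,0],"twist": 0}])

```text
time_s: 4.4
ee_pos: [0.5538, 0.1402, 0.2055]
eef_rot: [3.141, -0.0, 1.616]
force: [-0.5, -0.4, 0.4]
grip_width: 0.0304
grip_force: 0.0
```

Request:
step_arm(deltas=[{"dp": [0.965,0.6,0],"twist": 0},{"dp": [0.965,0.6,0],"twist": 0},{"dp": [0.965,0.6,0],"twist": 0},{"dp": [0,0,0.7],"twist": 0},{"dp": [0,0,0.7],"twist": 0},{"dp": [0,0,0.7],"twist": 0},{"dp": [0,0,0.66],"twist": 0},{"dp": [0,0,0],"twist": 0}])

```text
time_s: 5.2
ee_pos: [0.6181, 0.2568, 0.0911]
eef_rot: [-3.136, 0.002, 1.616]
force: [-0.3, -0.0, -0.4]
grip_width: 0.0301
grip_force: 0.0
```

Request:
step_arm(deltas=[{"dp": [0,0,0],"twist": 0},{"dp": [0,0,0],"twist": 0},{"dp": [0,0,0],"twist": 0},{"dp": [0,0,0],"twist": 0},{"dp": [0,0,0],"twist": 0},{"dp": [0,0,0],"twist": 0}], gripper=-1, squeeze=25)

```text
time_s: 5.8
ee_pos: [0.6205, 0.2575, 0.0969]
eef_rot: [3.139, -0.001, 1.617]
force: [0.8, -0.1, 7.2]
grip_width: 0.0102
grip_force: 25.0
```

Request:
step_arm(deltas=[{"dp": [0,-0.3,0],"twist": 0},{"dp": [0,-0.5,0],"twist": 0},{"dp": [0,-0.5,0],"twist": 0},{"dp": [0,-0.5,0],"twist": 0},{"dp": [0,-0.5,0],"twist": 0},{"dp": [0,-0.5,0],"twist": 0},{"dp": [0,-0.5,0],"twist": 0},{"dp": [0,-0.5,0],"twist": 0},{"dp": [0,-0.5,0],"twist": 0},{"dp": [0,-0.4,0],"twist": 0},{"dp": [0,-0.3,0],"twist": 0},{"dp": [0,0,0],"twist": 0}])

```text
time_s: 7.0
ee_pos: [0.4198, 0.2459, 0.0967]
eef_rot: [3.14, 0.003, 1.618]
force: [0.1, -21.5, 13.8]
grip_width: 0.0101
grip_force: 24.9
```

```bash
python3 - <<'E'
from h import *
plan(0.4,0.257,0.095,92.6); im,d=cam('top'); W=cloud('top',d)
save(cv2.resize(im[60:250,20:190],None,fx=3.1,fy=3.1,interpolation=cv2.INTER_CUBIC),'pics/d1.png')
E
```

```text
t7.0 at [0.4198 0.2459 0.0967] yaw92.7 F [  0.1 -21.5  13.8] w0.0101 TWIST 0.02 DP after twist [ 0.3  -0.48  0.04]
```

Request:
step_arm(deltas=[{"dp": [-0.07,0,0],"twist": -0.2},{"dp": [-0.01,-0.2,0],"twist": 0},{"dp": [-0.01,-0.2,0],"twist": 0},{"dp": [0,0,0],"twist": 0}])

```text
time_s: 7.45
ee_pos: [0.4043, 0.2447, 0.0967]
eef_rot: [3.139, -0.003, 1.631]
force: [-2.2, 6.5, 8.1]
grip_width: 0.0098
grip_force: 25.0
```

Request:
step_arm(deltas=[{"dp": [0,-0.12,0],"twist": 0},{"dp": [0,0,0],"twist": 0}])

```text
time_s: 7.65
ee_pos: [0.4033, 0.2444, 0.0969]
eef_rot: [3.13, -0.004, 1.631]
force: [26.9, 6.3, -11.5]
grip_width: 0.0099
grip_force: 25.0
```

Request:
step_arm(deltas=[{"dp": [0,0,0],"twist": 0},{"dp": [0,0,0],"twist": 0},{"dp": [0,0,0],"twist": 0},{"dp": [0,0,0],"twist": 0}], gripper=-0.5)

```text
time_s: 8.05
ee_pos: [0.3992, 0.2431, 0.0951]
eef_rot: [-3.141, 0.0, 1.631]
force: [0.0, -0.3, -0.6]
grip_width: 0.0233
grip_force: 0.0
```

Request:
step_arm(deltas=[{"dp": [0,0,-1],"twist": 0},{"dp": [0,0,-1],"twist": 0},{"dp": [0,0,-1],"twist": 0},{"dp": [0,0,-1],"twist": 0},{"dp": [0,0,0],"twist": 0}], gripper=-0.15)

```text
time_s: 8.55
ee_pos: [0.4006, 0.2438, 0.26]
eef_rot: [3.134, -0.003, 1.632]
force: [-0.0, -0.3, -0.3]
grip_width: 0.0398
grip_force: 0.0
```

```bash
python3 - <<'E'
from h import *
plan(0.5,-0.36,0.24,0)
E
```

```text
t8.6 at [0.4006 0.2438 0.26  ] yaw93.5 F [-0.  -0.3 -0.3] w0.0398 TWIST 23.37 DP after twist [ 2.49 15.1   0.5 ]
```

Request:
step_arm(deltas=[{"dp": [0,0,0],"twist": 1},{"dp": [0,0,0],"twist": 1},{"dp": [0,0,0],"twist": 1},{"dp": [0,0,0],"twist": 1},{"dp": [0,0,0],"twist": 1},{"dp": [0,0,0],"twist": 1},{"dp": [0,0,0],"twist": 1},{"dp": [0,0,0],"twist": 1},{"dp": [0,0,0],"twist": 1},{"dp": [0,0,0],"twist": 1},{"dp": [0,0,0],"twist": 1},{"dp": [0,0,0],"twist": 1}])

```text
time_s: 9.75
ee_pos: [0.3991, 0.243, 0.2542]
eef_rot: [-3.141, 0.001, 0.791]
force: [0.6, 0.3, 0.7]
grip_width: 0.0398
grip_force: 0.0
```

Request:
step_arm(deltas=[{"dp": [0,0,0],"twist": 1},{"dp": [0,0,0],"twist": 1},{"dp": [0,0,0],"twist": 1},{"dp": [0,0,0],"twist": 1},{"dp": [0,0,0],"twist": 1},{"dp": [0,0,0],"twist": 1},{"dp": [0,0,0],"twist": 1},{"dp": [0,0,0],"twist": 1},{"dp": [0,0,0],"twist": 1},{"dp": [0,0,0],"twist": 1},{"dp": [0,0,0],"twist": 1},{"dp": [0,0,0],"twist": 0.7}])

```text
time_s: 10.95
ee_pos: [0.3991, 0.243, 0.2542]
eef_rot: [3.141, 0.001, -0.026]
force: [-0.1, -0.2, -0.3]
grip_width: 0.04
grip_force: 0.0
```

Request:
step_arm(deltas=[{"dp": [0.17,0.92,0],"twist": 0},{"dp": [0.17,0.92,0],"twist": 0},{"dp": [0.17,0.92,0],"twist": 0},{"dp": [0.17,0.92,0],"twist": 0},{"dp": [0.17,0.92,0],"twist": 0},{"dp": [0.17,0.92,0],"twist": 0},{"dp": [0.17,0.92,0],"twist": 0},{"dp": [0.17,0.92,0],"twist": 0},{"dp": [0.17,0.92,0],"twist": 0},{"dp": [0.17,0.92,0],"twist": 0},{"dp": [0.17,0.92,0],"twist": 0},{"dp": [0.17,0.92,0],"twist": 0}])

```text
time_s: 12.15
ee_pos: [0.4705, -0.2017, 0.2542]
eef_rot: [-3.141, 0.001, -0.023]
force: [0.1, 0.4, 0.8]
grip_width: 0.0398
grip_force: 0.0
```

Request:
step_arm(deltas=[{"dp": [0.17,0.92,0],"twist": 0},{"dp": [0.17,0.92,0],"twist": 0},{"dp": [0.17,0.92,0],"twist": 0},{"dp": [0.17,0.92,0],"twist": 0},{"dp": [0,0,0],"twist": 0},{"dp": [0,0,0],"twist": 0}])

```text
time_s: 12.75
ee_pos: [0.4941, -0.3481, 0.2537]
eef_rot: [-3.14, 0.002, -0.024]
force: [-0.1, 0.9, 0.3]
grip_width: 0.0399
grip_force: 0.0
```

```bash
python3 - <<'E'
from h import *
plan(0.4954,-.3484,0.085,-1.3)
im,d=cam('top'); W=cloud('top',d); np.savez('d1.npz',im=im,W=W)
save(cv2.resize(im[60:250,20:190],None,fx=3.1,fy=3.1,interpolation=cv2.INTER_CUBIC),'pics/d1.png')
E
```

```text
t12.8 at [ 0.4941 -0.3481  0.2537] yaw-1.4 F [-0.1  0.9  0.3] w0.0399 TWIST -0.02 DP after twist [0.03 0.01 4.22]
```

View pics/d1.png

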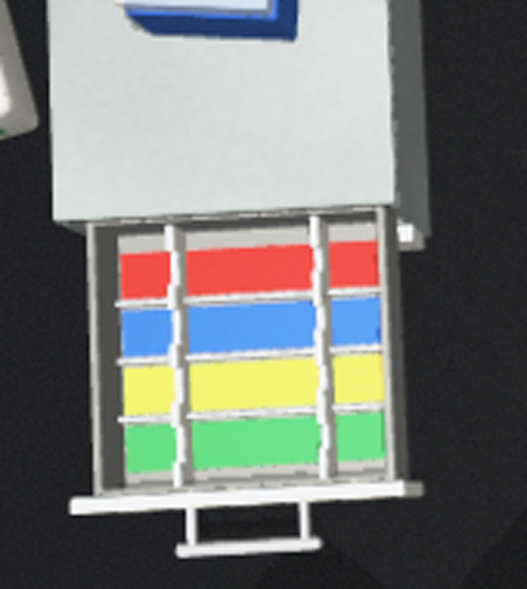

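Drawer fully open: red floor at the rear, then blue, yellow, green at the front. Ribs run at crop x≈175 and x≈320, and the handle at about (249,547). I'll measure the compartments while descending on red.

```bash
cat > frame.py <<'E'
from h import *
# drawer frame in world: H + R(yaw)
Z=np.load('d1.npz'); im=Z['im']; W=Z['W']
c=ctrl.get_calibration('top'); T=np.linalg.inv(np.array(c['world_to_cam']))
def ray(u,v,z):
    d=T[:3,:3]@np.array([(u-c['cx'])/c['fx'],(v-c['cy'])/c['fy'],1]); o=T[:3,3]; return o+d*(z-o[2])/d[2]
if __name__=='__main__':
    a,b=ray(78.1,237.7,.117),ray(122.6,235.2,.117); print('handle',a.round(4),b.round(4),((a+b)/2).round(4),'yaw',np.degrees(np.arctan2(b[0]-a[0],a[1]-b[1])))
    for k,lo,hi in(('red',(0,120,90),(8,255,255)),('blue',(100,120,90),(125,255,255)),('yellow',(22,80,120),(35,255,255)),('green',(50,80,90),(85,255,255))):
        m=colour(im,W,(55,130,150,220),lo,hi); vu=np.argwhere(m); q=np.array([ray(u,v,.069) for v,u in vu])
        vx,vy,x0,y0=cv2.fitLine(q[:,:2].astype(np.float32),cv2.DIST_HUBER,0,.01,.01).ravel()
        r=cv2.minAreaRect((q[:,:2]*1000).astype(np.float32))
        print(k,len(q),'zmed',np.median(W[m][:,2]).round(4),'rect',np.round(r[0],1),np.round(r[1],1),round(r[2],1),'dir',np.degrees(np.arctan2(vy,vx)).round(2),np.percentile(q,[1,99],0).round(3).tolist())
    # ribs: points with z .075-.1 profile along row
    for v in(150,172,190,205): print(v,[(u,round(W[v,u,1],3),round(W[v,u,2],3)) for u in range(70,132) if .076<W[v,u,2]<.1])
E
python3 frame.py
```

```text
handle [0.3972 0.3019 0.117 ] [0.4044 0.1882 0.117 ] [0.4008 0.245  0.117 ] yaw 3.6452897485287683
red 1029 zmed 0.0707 rect [640.9 267.7] [ 38.8 221.9] 3.6 dir -86.33 [[0.617, 0.158, 0.069], [0.665, 0.378, 0.069]]
blue 1015 zmed 0.0708 rect [590.5 264.6] [ 38.9 222.6] 3.8 dir -86.45 [[0.568, 0.156, 0.069], [0.613, 0.373, 0.069]]
yellow 1092 zmed 0.0707 rect [540.6 261. ] [ 40.5 223.4] 3.6 dir -86.38 [[0.517, 0.15, 0.069], [0.564, 0.372, 0.069]]
green 1069 zmed 0.0709 rect [490.4 259.1] [ 40.  222.3] 3.6 dir -86.33 [[0.467, 0.149, 0.069], [0.513, 0.367, 0.069]]
150 [(71, np.float64(0.342), np.float64(0.079)), (75, np.float64(0.326), np.float64(0.093)), (76, np.float64(0.324), np.float64(0.092)), (78, np.float64(0.32), np.float64(0.086)), (124, np.float64(0.197), np.float64(0.09)), (125, np.float64(0.196), np.float64(0.085))]
172 [(76, np.float64(0.32), np.float64(0.097)), (77, np.float64(0.317), np.float64(0.098)), (78, np.float64(0.316), np.float64(0.094)), (79, np.float64(0.318), np.float64(0.08)), (80, np.float64(0.317), np.float64(0.076)), (125, np.float64(0.194), np.float64(0.08
[... 203 characters left out ...]
.18), np.float64(0.079))]
190 [(77, np.float64(0.316), np.float64(0.097)), (78, np.float64(0.316), np.float64(0.089)), (79, np.float64(0.316), np.float64(0.082)), (80, np.float64(0.315), np.float64(0.077)), (125, np.float64(0.191), np.float64(0.096)), (126, np.float64(0.189), np.float64(0.091)), (127, np.float64(0.19), np.float64(0.078))]
205 [(77, np.float64(0.316), np.float64(0.094)), (78, np.float64(0.314), np.float64(0.091)), (79, np.float64(0.312), np.float64(0.089)), (80, np.float64(0.313), np.float64(0.079)), (91, np.float64(0.285), np.float64(0.076)), (111, np.float64(0.232), np.float64(0.077)), (126, np.float64(0.188), np.float64(0.093)), (127, np.float64(0.188), np.float64(0.084))]
```

Request:
step_arm(deltas=[{"dp": [0,0,1],"twist": 0},{"dp": [0,0,1],"twist": 0},{"dp": [0.02,0,0.8],"twist": 0},{"dp": [0,0,0.5],"twist": 0},{"dp": [0,0,0.5],"twist": 0},{"dp": [0,0,0.42],"twist": 0},{"dp": [0,0,0],"twist": 0},{"dp": [0,0,0],"twist": 0}])

```text
time_s: 13.6
ee_pos: [0.4956, -0.3473, 0.087]
eef_rot: [3.141, -0.0, -0.022]
force: [0.4, -0.3, 0.4]
grip_width: 0.0398
grip_force: 0.0
```

Request:
step_arm(deltas=[{"dp": [0,0,0],"twist": 0},{"dp": [0,0,0],"twist": 0},{"dp": [0,0,0],"twist": 0},{"dp": [0,0,0],"twist": 0},{"dp": [0,0,0],"twist": 0}], gripper=-1, squeeze=20)

```text
time_s: 14.1
ee_pos: [0.4956, -0.3482, 0.087]
eef_rot: [3.141, -0.001, -0.023]
force: [-1.8, 2.1, 6.3]
grip_width: 0.0218
grip_force: 20.0
```

Request:
step_arm(deltas=[{"dp": [0.1,0,-0.1],"twist": 0},{"dp": [0.1,0,-0.1],"twist": 0},{"dp": [0.1,0,-0.1],"twist": 0},{"dp": [0.1,0,-0.1],"twist": 0},{"dp": [0.1,0,-0.1],"twist": 0},{"dp": [0.05,0,-0.05],"twist": 0},{"dp": [0,0,0],"twist": 0}])

```text
time_s: 14.8
ee_pos: [0.5168, -0.3486, 0.1084]
eef_rot: [-3.141, 0.002, -0.023]
force: [-6.3, 1.0, 3.7]
grip_width: 0.0214
grip_force: 20.0
```

Request:
step_arm(deltas=[{"dp": [0,0,-0.3],"twist": 0},{"dp": [0,0,-0.6],"twist": 0},{"dp": [0,0,-0.8],"twist": 0},{"dp": [0,0,-0.8],"twist": 0},{"dp": [0,0,-0.8],"twist": 0},{"dp": [0,0,-0.6],"twist": 0},{"dp": [0,0,0],"twist": 0}])

```text
time_s: 15.5
ee_pos: [0.5181, -0.349, 0.2686]
eef_rot: [3.138, -0.005, -0.023]
force: [-0.3, -0.3, -1.1]
grip_width: 0.0217
grip_force: 20.0
```

```bash
python3 - <<'E'
from h import *
plan(.6411,.258,0.26,93.6)
im,d=cam('side'); a=im[110:300,180:400]; im2,d2=cam('top'); b=im2[100:290,230:450]
save(cv2.resize(np.hstack([a,b]),None,fx=1.8,fy=1.8),'pics/g1.png')
E
```

```text
t15.5 at [ 0.5181 -0.349   0.2686] yaw-1.3 F [-0.3 -0.3 -1.1] w0.0217 TWIST -23.73 DP after twist [14.95  4.02  0.22]
```

View pics/g1.png

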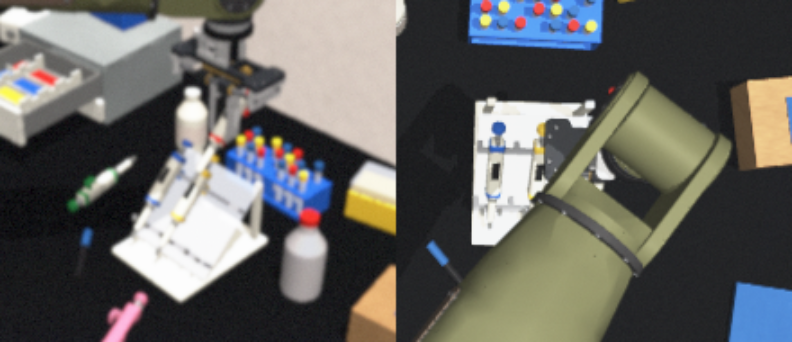

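Request:
step_arm(deltas=[{"dp": [0,0,0],"twist": -1},{"dp": [0,0,0],"twist": -1},{"dp": [0,0,0],"twist": -1},{"dp": [0,0,0],"twist": -1},{"dp": [0,0,0],"twist": -1},{"dp": [0,0,0],"twist": -1},{"dp": [0,0,0],"twist": -1},{"dp": [0,0,0],"twist": -1},{"dp": [0,0,0],"twist": -1},{"dp": [0,0,0],"twist": -1},{"dp": [0,0,0],"twist": -1},{"dp": [0,0,0],"twist": -1}])

```text
time_s: 16.8
ee_pos: [0.5169, -0.3482, 0.2623]
eef_rot: [-3.139, 0.0, 0.817]
force: [0.1, 0.7, -1.8]
grip_width: 0.0223
grip_force: 20.0
```

Request:
step_arm(deltas=[{"dp": [0,0,0],"twist": -1},{"dp": [0,0,0],"twist": -1},{"dp": [0,0,0],"twist": -1},{"dp": [0,0,0],"twist": -1},{"dp": [0,0,0],"twist": -1},{"dp": [0,0,0],"twist": -1},{"dp": [0,0,0],"twist": -1},{"dp": [0,0,0],"twist": -1},{"dp": [0,0,0],"twist": -1},{"dp": [0,0,0],"twist": -1},{"dp": [0,0,0],"twist": -1},{"dp": [0,0,0],"twist": -0.73}])

```text
time_s: 18.0
ee_pos: [0.5169, -0.3482, 0.2624]
eef_rot: [-3.14, -0.002, 1.636]
force: [1.0, 0.7, -0.7]
grip_width: 0.0218
grip_force: 20.0
```

Request:
step_arm(deltas=[{"dp": [0.4,0.1,0],"twist": 0},{"dp": [0.9,0.25,0],"twist": 0},{"dp": [0.9,0.25,0],"twist": 0},{"dp": [0.9,0.25,0],"twist": 0},{"dp": [0.9,0.25,0],"twist": 0},{"dp": [0.9,0.25,0],"twist": 0},{"dp": [0.9,0.25,0],"twist": 0},{"dp": [0.9,0.25,0],"twist": 0},{"dp": [0.9,0.25,0],"twist": 0},{"dp": [0.9,0.25,0],"twist": 0},{"dp": [0.9,0.25,0],"twist": 0},{"dp": [0.9,0.25,0],"twist": 0}])

```text
time_s: 19.2
ee_pos: [0.6046, 0.0723, 0.2632]
eef_rot: [-3.14, -0.0, 1.632]
force: [0.5, -0.6, -1.0]
grip_width: 0.0223
grip_force: 20.0
```

Request:
step_arm(deltas=[{"dp": [0.9,0.25,0],"twist": 0},{"dp": [0.9,0.25,0],"twist": 0},{"dp": [0.9,0.25,0],"twist": 0},{"dp": [0.9,0.25,0],"twist": 0},{"dp": [0.9,0.2,0],"twist": 0},{"dp": [0,0,0],"twist": 0}])

```text
time_s: 19.8
ee_pos: [0.6405, 0.2574, 0.262]
eef_rot: [-3.139, -0.0, 1.636]
force: [0.1, 0.6, -1.3]
grip_width: 0.0219
grip_force: 20.0
```

```bash
python3 - <<'E'
from h import *
plan(.6411,.258,0.084,93.6)
im,d=cam('side'); save(cv2.resize(im[80:260,80:330],None,fx=3,fy=3),'pics/p1.png')
E
```

```text
t19.8 at [0.6405 0.2574 0.262 ] yaw93.8 F [ 0.1  0.6 -1.3] w0.0219 TWIST 0.04 DP after twist [0.01 0.02 4.45]
```

View pics/p1.png

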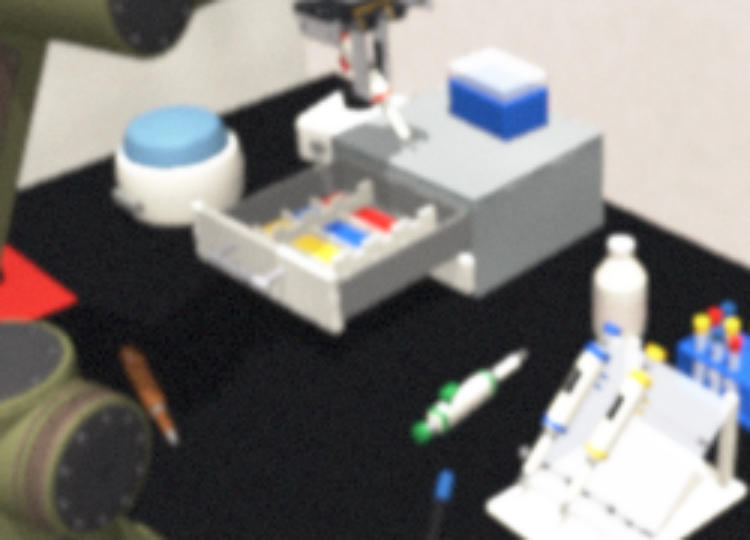

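Request:
step_arm(deltas=[{"dp": [0,0,0.7],"twist": 0.04},{"dp": [0,0.02,0.7],"twist": 0},{"dp": [0,0,0.7],"twist": 0},{"dp": [0,0,0.5],"twist": 0},{"dp": [0,0,0.2],"twist": 0},{"dp": [0,0,0],"twist": 0}])

```text
time_s: 20.45
ee_pos: [0.6421, 0.2521, 0.1513]
eef_rot: [-3.14, 0.001, 1.63]
force: [0.1, -0.2, -1.2]
grip_width: 0.0221
grip_force: 20.0
```

Request:
step_arm(deltas=[{"dp": [0,0,0.1],"twist": 0},{"dp": [0,0,0.1],"twist": 0},{"dp": [0,0,0.1],"twist": 0},{"dp": [0,0,0.1],"twist": 0},{"dp": [0,0,0.1],"twist": 0},{"dp": [0,0,0.1],"twist": 0},{"dp": [0,0,0],"twist": 0},{"dp": [0,0,0],"twist": 0}], squeeze=5)

```text
time_s: 21.25
ee_pos: [0.6426, 0.2524, 0.128]
eef_rot: [-3.141, 0.0, 1.631]
force: [1.0, 0.1, -1.3]
grip_width: 0.022
grip_force: 5.0
```

```bash
python3 - <<'E'
from h import *
plan(.6411,.258,0.084,93.6)
im,d=cam('side'); save(cv2.resize(im[80:200,120:260],None,fx=5,fy=5,interpolation=cv2.INTER_CUBIC),'pics/p2.png')
E
```

```text
t21.2 at [0.6426 0.2524 0.128 ] yaw93.4 F [ 1.   0.1 -1.3] w0.0220 TWIST -0.04 DP after twist [ 0.14 -0.03  1.1 ]
```

View pics/p2.png

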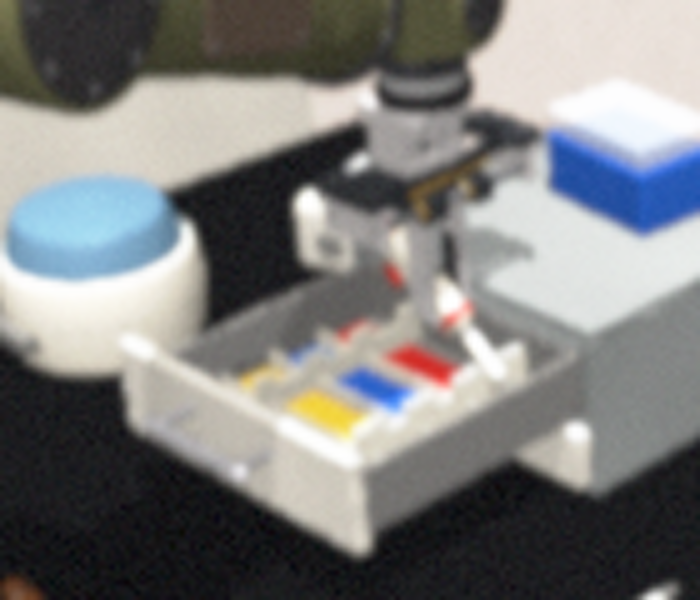

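Request:
step_arm(deltas=[{"dp": [0.02,0,0.1],"twist": 0},{"dp": [0.02,0,0.1],"twist": 0},{"dp": [0.02,0,0.1],"twist": 0},{"dp": [0.02,0,0.1],"twist": 0},{"dp": [0.02,0,0.1],"twist": 0},{"dp": [0.02,0,0.1],"twist": 0},{"dp": [0.02,0,0.1],"twist": 0},{"dp": [0,0,0.1],"twist": 0},{"dp": [0,0,0],"twist": 0}])

```text
time_s: 22.2
ee_pos: [0.6421, 0.258, 0.0954]
eef_rot: [-3.141, 0.0, 1.631]
force: [-0.8, -0.4, -1.5]
grip_width: 0.022
grip_force: 5.0
```

Request:
step_arm(deltas=[{"dp": [0,0,0.1],"twist": 0},{"dp": [0,0,0.1],"twist": 0},{"dp": [0,0,0.06],"twist": 0},{"dp": [0,0,0],"twist": 0}])

```text
time_s: 22.6
ee_pos: [0.6426, 0.2582, 0.0861]
eef_rot: [3.141, -0.0, 1.631]
force: [1.3, 0.8, 1.6]
grip_width: 0.0216
grip_force: 5.0
```

```bash
python3 - <<'E'
from h import *
plan(.6411,.258,0.084,93.6)
im,d=cam('side'); save(cv2.resize(im[80:200,120:260],None,fx=5,fy=5,interpolation=cv2.INTER_CUBIC),'pics/p3.png')
E
```

```text
t22.6 at [0.6426 0.2582 0.0861] yaw93.4 F [1.3 0.8 1.6] w0.0216 TWIST -0.04 DP after twist [-0.   -0.04  0.05]
```

View pics/p3.png

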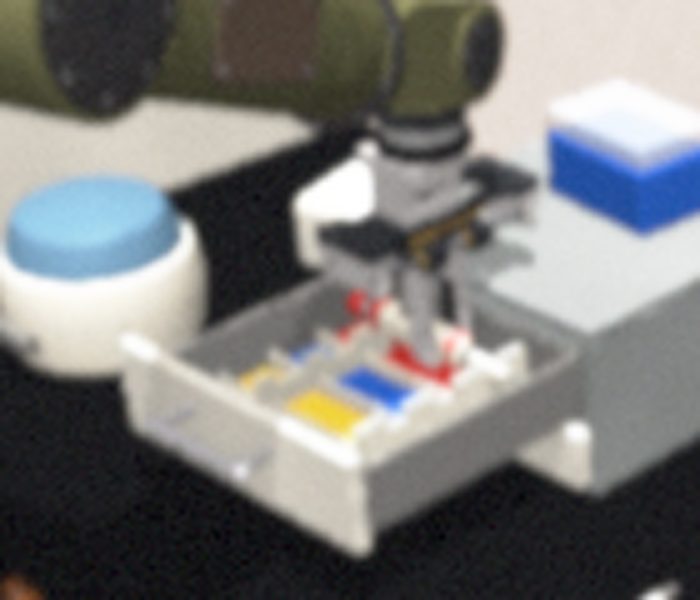

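Red lies level in its notches. Release, retreat and go for blue.

Request:
step_arm(deltas=[{"dp": [0,0,0.03],"twist": 0},{"dp": [0,0,0],"twist": 0},{"dp": [0,0,0],"twist": 0},{"dp": [0,0,0],"twist": 0},{"dp": [0,0,-0.3],"twist": 0},{"dp": [0,0,-0.6],"twist": 0},{"dp": [0,0,-0.8],"twist": 0},{"dp": [0,0,-1],"twist": 0},{"dp": [0,0,-1],"twist": 0},{"dp": [0,0,-0.7],"twist": 0},{"dp": [0,0,0],"twist": 1}], gripper=-0.28)

```text
time_s: 23.75
ee_pos: [0.6432, 0.2584, 0.2671]
eef_rot: [3.134, -0.003, 1.561]
force: [0.4, -0.1, -0.1]
grip_width: 0.0339
grip_force: 0.0
```

Request:
step_arm(deltas=[{"dp": [0,0,0],"twist": 1},{"dp": [0,0,0],"twist": 1},{"dp": [0,0,0],"twist": 1},{"dp": [0,0,0],"twist": 1},{"dp": [0,0,0],"twist": 1},{"dp": [0,0,0],"twist": 1},{"dp": [0,0,0],"twist": 1},{"dp": [0,0,0],"twist": 1},{"dp": [0,0,0],"twist": 1},{"dp": [0,0,0],"twist": 1},{"dp": [0,0,0],"twist": 1},{"dp": [0,0,0],"twist": 1}], gripper=-0.15)

```text
time_s: 24.95
ee_pos: [0.6423, 0.2581, 0.2618]
eef_rot: [3.141, -0.001, 0.72]
force: [-0.1, 0.7, -0.1]
grip_width: 0.04
grip_force: 0.0
```

Request:
step_arm(deltas=[{"dp": [0,0,0],"twist": 1},{"dp": [0,0,0],"twist": 1},{"dp": [0,0,0],"twist": 1},{"dp": [0,0,0],"twist": 1},{"dp": [0,0,0],"twist": 1},{"dp": [0,0,0],"twist": 1},{"dp": [0,0,0],"twist": 1},{"dp": [0,0,0],"twist": 1},{"dp": [0,0,0],"twist": 1},{"dp": [0,0,0],"twist": 1},{"dp": [0,0,0],"twist": 0.7}])

```text
time_s: 26.05
ee_pos: [0.6423, 0.2581, 0.2617]
eef_rot: [-3.141, -0.001, -0.027]
force: [-0.7, -0.1, -0.4]
grip_width: 0.0394
grip_force: 0.0
```

```bash
python3 - <<'E'
from h import *
plan(.4979,-.2227,0.25,-1.3)
E
```

```text
t26.1 at [0.6423 0.2581 0.2617] yaw-1.5 F [-0.7 -0.1 -0.4] w0.0394 TWIST -0.06 DP after twist [-3.34 12.1   0.29]
```

Request:
step_arm(deltas=[{"dp": [-0.26,0.93,0],"twist": -0.06},{"dp": [-0.26,0.93,0],"twist": 0},{"dp": [-0.26,0.93,0],"twist": 0},{"dp": [-0.26,0.93,0],"twist": 0},{"dp": [-0.26,0.93,0],"twist": 0},{"dp": [-0.26,0.93,0],"twist": 0},{"dp": [-0.26,0.93,0],"twist": 0},{"dp": [-0.26,0.93,0],"twist": 0},{"dp": [-0.26,0.93,0],"twist": 0},{"dp": [-0.26,0.93,0],"twist": 0},{"dp": [-0.26,0.93,0],"twist": 0},{"dp": [-0.24,0.93,0],"twist": 0}])

```text
time_s: 27.25
ee_pos: [0.5087, -0.1871, 0.2619]
eef_rot: [3.141, -0.001, -0.02]
force: [0.5, 0.0, 0.3]
grip_width: 0.0398
grip_force: 0.0
```

Request:
step_arm(deltas=[{"dp": [-0.24,0.94,0],"twist": 0},{"dp": [0,0,0],"twist": 0},{"dp": [0,0,0],"twist": 0}])

```text
time_s: 27.55
ee_pos: [0.4989, -0.2235, 0.2614]
eef_rot: [3.141, -0.001, -0.021]
force: [-0.5, -0.8, 0.5]
grip_width: 0.0397
grip_force: 0.0
```

```bash
python3 - <<'E'
from h import *
plan(.4979,-.2227,0.086,-1.3)
im,d=cam('top'); W=cloud('top',d); np.savez('d2.npz',im=im,W=W)
H=np.array([.4025,.245]);a=np.radians(3.6);R=np.array([[np.cos(a),-np.sin(a)],[np.sin(a),np.cos(a)]])
# red bits with z > .09 in drawer, handle frame
h=cv2.cvtColor(im,cv2.COLOR_RGB2HSV); Q=np.dstack([(W[...,:2]-H)@R,W[...,2]-.114])
box=(Q[...,0]>.2)&(Q[...,0]<.27)&(abs(Q[...,1])<.12)
m=(box&(Q[...,2]>-.03)&(cv2.inRange(h,(0,120,90),(8,255,255))>0)).astype(np.uint8)
n,l,s,c=cv2.connectedComponentsWithStats(m)
for i in range(1,n): print(s[i,4],np.median(Q[l==i],0).round(4))
w=box&(Q[...,2]>-.012)&(Q[...,2]<.015)&(h[...,1]<60)&(h[...,2]>150)
for y in np.arange(-.1,.09,.01):
    k=w&(abs(Q[...,1]-y)<.005)
    if k.sum()>2: print(round(y,2),k.sum(),Q[k][:,0].mean().round(4),Q[k][:,2].max().round(4))
E
```

```text
t27.6 at [ 0.4989 -0.2235  0.2614] yaw-1.2 F [-0.5 -0.8  0.5] w0.0397 TWIST 0.02 DP after twist [-0.03 -0.02  4.38]
38 [0.2377 0.0666 0.0004]
6 [ 0.2457 -0.0226  0.0011]
40 [ 0.2376  0.094  -0.0034]
11 [ 0.2291 -0.0239 -0.0012]
2 [ 0.2327 -0.0778 -0.0096]
1 [ 0.2359 -0.0832 -0.0143]
1 [ 0.233  -0.0385 -0.0141]
7 [ 0.2278  0.014  -0.0124]
-0.1 4 0.2377 -0.0051
-0.09 6 0.2381 -0.0035
-0.08 14 0.2389 -0.0005
-0.07 17 0.2384 0.0002
-0.06 65 0.2361 -0.0005
-0.05 16 0.2377 -0.0029
-0.04 18 0.2384 0.0002
-0.03 23 0.2374 0.0026
-0.02 14 0.2387 0.0073
-0.01 30 0.2383 0.0066
-0.0 33 0.2375 0.0054
0.01 31 0.2377 0.0056
0.02 17 0.2355 0.0064
0.03 16 0.2365 0.0052
0.04 25 0.2357 0.006
0.05 40 0.2382 0.0066
0.06 31 0.2345 0.0042
0.07 10 0.2286 0.0005
0.08 9 0.2375 0.0052
```

Red sits correctly (x 0.238, y 0.017, top at +1 mm). Now blue.

Request:
step_arm(deltas=[{"dp": [0,0,1],"twist": 0},{"dp": [-0.03,-0.02,1],"twist": 0},{"dp": [0,0,0.9],"twist": 0},{"dp": [0,0,0.5],"twist": 0},{"dp": [0,0,0.5],"twist": 0},{"dp": [0,0,0.46],"twist": 0},{"dp": [0,0,0],"twist": 0},{"dp": [0,0,0],"twist": 0}])

```text
time_s: 28.4
ee_pos: [0.4985, -0.2216, 0.087]
eef_rot: [3.141, -0.0, -0.018]
force: [0.2, 0.3, 0.0]
grip_width: 0.0401
grip_force: 0.0
```

Request:
step_arm(deltas=[{"dp": [0,0,0],"twist": 0},{"dp": [0,0,0],"twist": 0},{"dp": [0,0,0],"twist": 0},{"dp": [0,0,0],"twist": 0},{"dp": [0,0,0],"twist": 0}], gripper=-1, squeeze=20)

```text
time_s: 28.9
ee_pos: [0.4983, -0.2226, 0.0871]
eef_rot: [3.141, -0.001, -0.02]
force: [-0.9, -1.1, 5.8]
grip_width: 0.0221
grip_force: 19.9
```

Request:
step_arm(deltas=[{"dp": [0.1,0,-0.1],"twist": 0},{"dp": [0.1,0,-0.1],"twist": 0},{"dp": [0.1,0,-0.1],"twist": 0},{"dp": [0.1,0,-0.1],"twist": 0},{"dp": [0.1,0,-0.1],"twist": 0},{"dp": [0.05,0,-0.05],"twist": 0},{"dp": [0,0,0],"twist": 0}])

```text
time_s: 29.6
ee_pos: [0.5198, -0.2226, 0.1085]
eef_rot: [-3.141, 0.001, -0.02]
force: [-5.9, -0.6, 3.9]
grip_width: 0.0215
grip_force: 20.0
```

Request:
step_arm(deltas=[{"dp": [0,0,-0.3],"twist": 0},{"dp": [0,0,-0.6],"twist": 0},{"dp": [0,0,-0.8],"twist": 0},{"dp": [0,0,-0.8],"twist": 0},{"dp": [0,0,-0.8],"twist": 0},{"dp": [0,0,-0.6],"twist": 0},{"dp": [0,0,0],"twist": 0}])

```text
time_s: 30.3
ee_pos: [0.5209, -0.223, 0.2685]
eef_rot: [3.139, -0.006, -0.02]
force: [0.4, -0.6, -2.5]
grip_width: 0.022
grip_force: 20.0
```

```bash
python3 - <<'E'
from h import *
plan(.5912,.2549,0.26,93.6)
E
```

```text
t30.3 at [ 0.5209 -0.223   0.2685] yaw-1.1 F [ 0.4 -0.6 -2.5] w0.0220 TWIST -23.68 DP after twist [11.81  2.5   0.21]
```

Request:
step_arm(deltas=[{"dp": [0,0,0],"twist": -1},{"dp": [0,0,0],"twist": -1},{"dp": [0,0,0],"twist": -1},{"dp": [0,0,0],"twist": -1},{"dp": [0,0,0],"twist": -1},{"dp": [0,0,0],"twist": -1},{"dp": [0,0,0],"twist": -1},{"dp": [0,0,0],"twist": -1},{"dp": [0,0,0],"twist": -1},{"dp": [0,0,0],"twist": -1},{"dp": [0,0,0],"twist": -1},{"dp": [0,0,0],"twist": -1}])

```text
time_s: 31.5
ee_pos: [0.5198, -0.2225, 0.2633]
eef_rot: [-3.14, 0.0, 0.821]
force: [0.1, -0.0, -1.6]
grip_width: 0.0217
grip_force: 20.0
```

Request:
step_arm(deltas=[{"dp": [0,0,0],"twist": -1},{"dp": [0,0,0],"twist": -1},{"dp": [0,0,0],"twist": -1},{"dp": [0,0,0],"twist": -1},{"dp": [0,0,0],"twist": -1},{"dp": [0,0,0],"twist": -1},{"dp": [0,0,0],"twist": -1},{"dp": [0,0,0],"twist": -1},{"dp": [0,0,0],"twist": -1},{"dp": [0,0,0],"twist": -1},{"dp": [0,0,0],"twist": -1},{"dp": [0,0,0],"twist": -0.68}])

```text
time_s: 32.7
ee_pos: [0.5198, -0.2225, 0.2633]
eef_rot: [-3.141, -0.001, 1.636]
force: [-0.1, -0.8, -0.3]
grip_width: 0.0217
grip_force: 20.0
```

Request:
step_arm(deltas=[{"dp": [0.4,0.1,0],"twist": 0},{"dp": [0.9,0.2,0],"twist": 0},{"dp": [0.9,0.2,0],"twist": 0},{"dp": [0.9,0.2,0],"twist": 0},{"dp": [0.9,0.2,0],"twist": 0},{"dp": [0.9,0.2,0],"twist": 0},{"dp": [0.9,0.2,0],"twist": 0},{"dp": [0.9,0.2,0],"twist": 0},{"dp": [0.9,0.2,0],"twist": 0},{"dp": [0.9,0.2,0],"twist": 0},{"dp": [0.9,0.2,0],"twist": 0},{"dp": [0.9,0.2,0],"twist": 0}])

```text
time_s: 33.9
ee_pos: [0.5853, 0.1967, 0.2637]
eef_rot: [-3.141, -0.0, 1.633]
force: [1.5, -0.5, -1.7]
grip_width: 0.0215
grip_force: 20.0
```

Request:
step_arm(deltas=[{"dp": [0.9,0.2,0],"twist": 0},{"dp": [0.6,0,0],"twist": 0},{"dp": [0,0,0],"twist": 0},{"dp": [0,0,0],"twist": 0}])

```text
time_s: 34.3
ee_pos: [0.5895, 0.2552, 0.2636]
eef_rot: [-3.141, 0.0, 1.634]
force: [-0.8, 0.1, -1.0]
grip_width: 0.0218
grip_force: 20.0
```

```bash
python3 - <<'E'
from h import *
plan(.5912,.2549,0.15,93.6)
E
```

```text
t34.3 at [0.5895 0.2552 0.2636] yaw93.6 F [-0.8  0.1 -1. ] w0.0218 TWIST 0.0 DP after twist [-0.01  0.04  2.84]
```

Request:
step_arm(deltas=[{"dp": [0,0.04,0.7],"twist": 0},{"dp": [0,0,0.7],"twist": 0},{"dp": [0,0,0.7],"twist": 0},{"dp": [0,0,0.5],"twist": 0},{"dp": [0,0,0.2],"twist": 0},{"dp": [0,0,0],"twist": 0}])

```text
time_s: 34.9
ee_pos: [0.5915, 0.2539, 0.1517]
eef_rot: [-3.14, 0.0, 1.632]
force: [-0.4, -0.1, -0.7]
grip_width: 0.0222
grip_force: 20.0
```

Request:
step_arm(deltas=[{"dp": [0,0,0.1],"twist": 0},{"dp": [0,0,0.1],"twist": 0},{"dp": [0,0,0.1],"twist": 0},{"dp": [0,0,0.1],"twist": 0},{"dp": [0,0,0.1],"twist": 0},{"dp": [0,0,0.1],"twist": 0},{"dp": [0,0,0],"twist": 0},{"dp": [0,0,0],"twist": 0}], squeeze=5)

```text
time_s: 35.7
ee_pos: [0.5916, 0.2546, 0.128]
eef_rot: [-3.141, 0.0, 1.634]
force: [0.5, -0.3, -1.2]
grip_width: 0.0223
grip_force: 5.0
```

```bash
python3 - <<'E'
from h import *
plan(.5912,.2549,0.085,93.6)
E
```

```text
t35.7 at [0.5916 0.2546 0.128 ] yaw93.6 F [ 0.5 -0.3 -1.2] w0.0223 TWIST -0.0 DP after twist [ 0.01 -0.01  1.08]
```

Request:
step_arm(deltas=[{"dp": [0,0,0.1],"twist": 0},{"dp": [0,0,0.1],"twist": 0},{"dp": [0,0,0.1],"twist": 0},{"dp": [0,0,0.1],"twist": 0},{"dp": [0,0,0.1],"twist": 0},{"dp": [0,0,0.1],"twist": 0},{"dp": [0,0,0.1],"twist": 0},{"dp": [0,0,0.1],"twist": 0},{"dp": [0,0,0.1],"twist": 0},{"dp": [0,0,0.1],"twist": 0},{"dp": [0,0,0.06],"twist": 0},{"dp": [0,0,0],"twist": 0}])

```text
time_s: 36.9
ee_pos: [0.592, 0.2548, 0.0861]
eef_rot: [3.141, -0.0, 1.633]
force: [0.5, 0.1, 0.9]
grip_width: 0.0219
grip_force: 5.0
```

Request:
step_arm(deltas=[{"dp": [0,0,0],"twist": 0},{"dp": [0,0,0],"twist": 0},{"dp": [0,0,0],"twist": 0},{"dp": [0,0,0],"twist": 0},{"dp": [0,0,-0.3],"twist": 0},{"dp": [0,0,-0.6],"twist": 0},{"dp": [0,0,-0.8],"twist": 0},{"dp": [0,0,-1],"twist": 0},{"dp": [0,0,-1],"twist": 0},{"dp": [0,0,-0.7],"twist": 0},{"dp": [0,0,0],"twist": 1}], gripper=-0.28)

```text
time_s: 38.0
ee_pos: [0.5926, 0.2551, 0.2679]
eef_rot: [3.134, -0.003, 1.563]
force: [-0.8, 0.4, 0.0]
grip_width: 0.0339
grip_force: 0.0
```

Request:
step_arm(deltas=[{"dp": [0,0,0],"twist": 1},{"dp": [0,0,0],"twist": 1},{"dp": [0,0,0],"twist": 1},{"dp": [0,0,0],"twist": 1},{"dp": [0,0,0],"twist": 1},{"dp": [0,0,0],"twist": 1},{"dp": [0,0,0],"twist": 1},{"dp": [0,0,0],"twist": 1},{"dp": [0,0,0],"twist": 1},{"dp": [0,0,0],"twist": 1},{"dp": [0,0,0],"twist": 1},{"dp": [0,0,0],"twist": 1}], gripper=-0.15)

```text
time_s: 39.2
ee_pos: [0.5917, 0.2547, 0.2629]
eef_rot: [3.141, -0.001, 0.723]
force: [0.1, -0.2, 0.1]
grip_width: 0.0395
grip_force: 0.0
```

Request:
step_arm(deltas=[{"dp": [0,0,0],"twist": 1},{"dp": [0,0,0],"twist": 1},{"dp": [0,0,0],"twist": 1},{"dp": [0,0,0],"twist": 1},{"dp": [0,0,0],"twist": 1},{"dp": [0,0,0],"twist": 1},{"dp": [0,0,0],"twist": 1},{"dp": [0,0,0],"twist": 1},{"dp": [0,0,0],"twist": 1},{"dp": [0,0,0],"twist": 1},{"dp": [0,0,0],"twist": 0.7}])

```text
time_s: 40.3
ee_pos: [0.5916, 0.2547, 0.2629]
eef_rot: [-3.141, -0.001, -0.024]
force: [0.8, -0.5, -0.3]
grip_width: 0.0399
grip_force: 0.0
```

```bash
python3 - <<'E'
from h import *
plan(.4964,-.2853,0.26,-1.3)
E
```

```text
t40.3 at [0.5916 0.2547 0.2629] yaw-1.4 F [ 0.8 -0.5 -0.3] w0.0399 TWIST -0.02 DP after twist [-2.07 13.55  0.07]
```

Request:
step_arm(deltas=[{"dp": [-0.14,0.9,0],"twist": 0},{"dp": [-0.14,0.9,0],"twist": 0},{"dp": [-0.14,0.9,0],"twist": 0},{"dp": [-0.14,0.9,0],"twist": 0},{"dp": [-0.14,0.9,0],"twist": 0},{"dp": [-0.14,0.9,0],"twist": 0},{"dp": [-0.14,0.9,0],"twist": 0},{"dp": [-0.14,0.9,0],"twist": 0},{"dp": [-0.14,0.9,0],"twist": 0},{"dp": [-0.14,0.9,0],"twist": 0},{"dp": [-0.14,0.9,0],"twist": 0},{"dp": [-0.14,0.9,0],"twist": 0}])

```text
time_s: 41.5
ee_pos: [0.5149, -0.1772, 0.263]
eef_rot: [3.141, -0.001, -0.021]
force: [0.8, -0.5, -0.4]
grip_width: 0.0395
grip_force: 0.0
```

Request:
step_arm(deltas=[{"dp": [-0.13,0.9,0],"twist": 0},{"dp": [-0.13,0.9,0],"twist": 0},{"dp": [-0.13,0.95,0],"twist": 0},{"dp": [0,0,0],"twist": 0},{"dp": [0,0,0],"twist": 0}])

```text
time_s: 42.0
ee_pos: [0.4973, -0.2857, 0.2624]
eef_rot: [3.142, -0.0, -0.022]
force: [0.2, -0.0, 1.0]
grip_width: 0.0396
grip_force: 0.0
```

```bash
cat >> h.py <<'E'
HUE={'red':((0,120,90),(8,255,255)),'blue':((100,110,80),(128,255,255)),'yellow':((22,80,110),(35,255,255)),'green':((45,80,60),(85,255,255))}
XC={'green':.089,'yellow':.139,'blue':.189,'red':.239}
def check(names,H=(.4025,.245),show=None):
    im,d=cam('top'); W=cloud('top',d); a=np.radians(3.6);R=np.array([[np.cos(a),-np.sin(a)],[np.sin(a),np.cos(a)]])
    h=cv2.cvtColor(im,cv2.COLOR_RGB2HSV); Q=np.dstack([(W[...,:2]-np.array(H))@R,W[...,2]-.114])
    for k in names:
        box=(abs(Q[...,0]-XC[k])<.022)&(abs(Q[...,1])<.12)&(Q[...,2]>-.02)
        m=(box&(cv2.inRange(h,*HUE[k])>0)).astype(np.uint8); n,l,s,c=cv2.connectedComponentsWithStats(m)
        print(k,[(int(s[i,4]),np.median(Q[l==i],0).round(4).tolist()) for i in range(1,n) if s[i,4]>6])
        w=box&(Q[...,2]<.02)&(h[...,1]<60)&(h[...,2]>150)
        for y in(-.09,-.075,-.045,-.02,0,.02,.04):
            q=w&(abs(Q[...,1]-y)<.006)
            if q.sum()>2: print('  y',y,'x',Q[q][:,0].mean().round(4),'ztop',np.percentile(Q[q][:,2],90).round(4))
    return im,W
E
python3 - <<'E'
from h import *
plan(.4964,-.2853,0.086,-1.3); check(['blue','red'])
E
```

```text
t42.0 at [ 0.4973 -0.2857  0.2624] yaw-1.3 F [ 0.2 -0.   1. ] w0.0396 TWIST 0.0 DP after twist [-0.02 -0.01  4.41]
blue [(19, [0.1847, -0.0233, 0.001]), (33, [0.1867, 0.0649, 0.0014]), (41, [0.1857, 0.0928, -0.003])]
  y -0.09 x 0.1882 ztop -0.0039
  y -0.075 x 0.188 ztop -0.0042
  y -0.045 x 0.1878 ztop -0.0025
  y -0.02 x 0.1873 ztop 0.0024
  y 0 x 0.1876 ztop 0.0043
  y 0.02 x 0.1866 ztop 0.0033
  y 0.04 x 0.1869 ztop 0.0048
red [(37, [0.2383, 0.0666, 0.0007]), (19, [0.2316, -0.0227, -0.0006]), (37, [0.2378, 0.0945, -0.0023])]
  y -0.09 x 0.2383 ztop -0.0052
  y -0.075 x 0.2387 ztop -0.0023
  y -0.045 x 0.2375 ztop -0.003
  y -0.02 x 0.2392 ztop 0.0051
  y 0 x 0.2382 ztop 0.0043
  y 0.02 x 0.2349 ztop 0.0041
  y 0.04 x 0.2373 ztop 0.0038
```

Blue is good too. Yellow next, same sequence.

Request:
step_arm(deltas=[{"dp": [0,0,1],"twist": 0},{"dp": [-0.02,0,1],"twist": 0},{"dp": [0,0,0.9],"twist": 0},{"dp": [0,0,0.5],"twist": 0},{"dp": [0,0,0.5],"twist": 0},{"dp": [0,0,0.49],"twist": 0},{"dp": [0,0,0],"twist": 0},{"dp": [0,0,0],"twist": 0}])

```text
time_s: 42.85
ee_pos: [0.4973, -0.2847, 0.0871]
eef_rot: [3.141, -0.0, -0.02]
force: [-0.3, 0.0, 0.3]
grip_width: 0.0396
grip_force: 0.0
```

Request:
step_arm(deltas=[{"dp": [0,0,0],"twist": 0},{"dp": [0,0,0],"twist": 0},{"dp": [0,0,0],"twist": 0},{"dp": [0,0,0],"twist": 0},{"dp": [0,0,0],"twist": 0}], gripper=-1, squeeze=20)

```text
time_s: 43.35
ee_pos: [0.497, -0.2856, 0.0871]
eef_rot: [3.141, -0.001, -0.021]
force: [-2.0, 1.1, 5.7]
grip_width: 0.0217
grip_force: 19.9
```

Request:
step_arm(deltas=[{"dp": [0.1,0,-0.1],"twist": 0},{"dp": [0.1,0,-0.1],"twist": 0},{"dp": [0.1,0,-0.1],"twist": 0},{"dp": [0.1,0,-0.1],"twist": 0},{"dp": [0.1,0,-0.1],"twist": 0},{"dp": [0.05,0,-0.05],"twist": 0},{"dp": [0,0,0],"twist": 0}])

```text
time_s: 44.05
ee_pos: [0.5183, -0.2859, 0.1084]
eef_rot: [-3.141, 0.002, -0.021]
force: [-5.1, 0.9, 4.5]
grip_width: 0.0218
grip_force: 20.0
```

Request:
step_arm(deltas=[{"dp": [0,0,-0.3],"twist": 0},{"dp": [0,0,-0.6],"twist": 0},{"dp": [0,0,-0.8],"twist": 0},{"dp": [0,0,-0.8],"twist": 0},{"dp": [0,0,-0.8],"twist": 0},{"dp": [0,0,-0.6],"twist": 0},{"dp": [0,0,0],"twist": 0}])

```text
time_s: 44.75
ee_pos: [0.5196, -0.2863, 0.2686]
eef_rot: [3.138, -0.006, -0.021]
force: [0.7, 0.6, -2.0]
grip_width: 0.0219
grip_force: 20.0
```

```bash
python3 - <<'E'
from h import *
plan(.5413,.2517,0.26,93.6)
E
```

```text
t44.8 at [ 0.5196 -0.2863  0.2686] yaw-1.2 F [ 0.7  0.6 -2. ] w0.0219 TWIST -23.7 DP after twist [13.39  1.39  0.21]
```

Request:
step_arm(deltas=[{"dp": [0,0,0],"twist": -1},{"dp": [0,0,0],"twist": -1},{"dp": [0,0,0],"twist": -1},{"dp": [0,0,0],"twist": -1},{"dp": [0,0,0],"twist": -1},{"dp": [0,0,0],"twist": -1},{"dp": [0,0,0],"twist": -1},{"dp": [0,0,0],"twist": -1},{"dp": [0,0,0],"twist": -1},{"dp": [0,0,0],"twist": -1},{"dp": [0,0,0],"twist": -1},{"dp": [0,0,0],"twist": -1}])

```text
time_s: 45.95
ee_pos: [0.5185, -0.2857, 0.2632]
eef_rot: [-3.14, 0.0, 0.82]
force: [0.5, 0.5, 0.2]
grip_width: 0.0215
grip_force: 20.0
```

Request:
step_arm(deltas=[{"dp": [0,0,0],"twist": -1},{"dp": [0,0,0],"twist": -1},{"dp": [0,0,0],"twist": -1},{"dp": [0,0,0],"twist": -1},{"dp": [0,0,0],"twist": -1},{"dp": [0,0,0],"twist": -1},{"dp": [0,0,0],"twist": -1},{"dp": [0,0,0],"twist": -1},{"dp": [0,0,0],"twist": -1},{"dp": [0,0,0],"twist": -1},{"dp": [0,0,0],"twist": -1},{"dp": [0,0,0],"twist": -0.7}])

```text
time_s: 47.15
ee_pos: [0.5185, -0.2857, 0.2633]
eef_rot: [-3.141, -0.001, 1.636]
force: [-0.7, -0.3, -1.1]
grip_width: 0.0216
grip_force: 20.0
```

Request:
step_arm(deltas=[{"dp": [0.4,0.1,0],"twist": 0},{"dp": [0.9,0.09,0],"twist": 0},{"dp": [0.9,0.09,0],"twist": 0},{"dp": [0.9,0.09,0],"twist": 0},{"dp": [0.9,0.09,0],"twist": 0},{"dp": [0.9,0.09,0],"twist": 0},{"dp": [0.9,0.09,0],"twist": 0},{"dp": [0.9,0.09,0],"twist": 0},{"dp": [0.9,0.09,0],"twist": 0},{"dp": [0.9,0.09,0],"twist": 0},{"dp": [0.9,0.09,0],"twist": 0},{"dp": [0.9,0.09,0],"twist": 0}])

```text
time_s: 48.35
ee_pos: [0.5356, 0.1303, 0.2638]
eef_rot: [-3.141, -0.0, 1.633]
force: [0.6, -1.0, -1.0]
grip_width: 0.0216
grip_force: 20.0
```

Request:
step_arm(deltas=[{"dp": [0.9,0.09,0],"twist": 0},{"dp": [0.9,0.09,0],"twist": 0},{"dp": [0.9,0.09,0],"twist": 0},{"dp": [0.4,0.05,0],"twist": 0},{"dp": [0,0,0],"twist": 0},{"dp": [0,0,0],"twist": 0}])

```text
time_s: 48.95
ee_pos: [0.5411, 0.2523, 0.2639]
eef_rot: [-3.141, 0.0, 1.633]
force: [-0.5, -0.8, -0.9]
grip_width: 0.0217
grip_force: 20.0
```

```bash
python3 - <<'E'
from h import *
plan(.5413,.2517,0.15,93.6)
E
```

```text
t49.0 at [0.5411 0.2523 0.2639] yaw93.6 F [-0.5 -0.8 -0.9] w0.0217 TWIST -0.0 DP after twist [-0.01  0.    2.85]
```

Request:
step_arm(deltas=[{"dp": [0,0,0.7],"twist": 0},{"dp": [0,0,0.7],"twist": 0},{"dp": [0,0,0.7],"twist": 0},{"dp": [0,0,0.5],"twist": 0},{"dp": [0,0,0.2],"twist": 0},{"dp": [0,0,0],"twist": 0}])

```text
time_s: 49.55
ee_pos: [0.5413, 0.2516, 0.1518]
eef_rot: [-3.14, 0.0, 1.632]
force: [-0.4, -0.3, -0.3]
grip_width: 0.022
grip_force: 20.0
```

Request:
step_arm(deltas=[{"dp": [0,0,0.1],"twist": 0},{"dp": [0,0,0.1],"twist": 0},{"dp": [0,0,0.1],"twist": 0},{"dp": [0,0,0.1],"twist": 0},{"dp": [0,0,0.1],"twist": 0},{"dp": [0,0,0.1],"twist": 0},{"dp": [0,0,0],"twist": 0},{"dp": [0,0,0],"twist": 0}], squeeze=5)

```text
time_s: 50.35
ee_pos: [0.5413, 0.2525, 0.1281]
eef_rot: [-3.141, 0.0, 1.633]
force: [-0.6, 0.4, -1.3]
grip_width: 0.0222
grip_force: 5.0
```

```bash
python3 - <<'E'
from h import *
plan(.5413,.2517,0.086,93.6)
E
```

```text
t50.4 at [0.5413 0.2525 0.1281] yaw93.6 F [-0.6  0.4 -1.3] w0.0222 TWIST -0.0 DP after twist [-0.02 -0.    1.05]
```

Request:
step_arm(deltas=[{"dp": [0,0,0.1],"twist": 0},{"dp": [0,0,0.1],"twist": 0},{"dp": [0,0,0.1],"twist": 0},{"dp": [0,0,0.1],"twist": 0},{"dp": [0,0,0.1],"twist": 0},{"dp": [0,0,0.1],"twist": 0},{"dp": [0,0,0.1],"twist": 0},{"dp": [0,0,0.1],"twist": 0},{"dp": [0,0,0.1],"twist": 0},{"dp": [0,0,0.1],"twist": 0},{"dp": [0,0,0.06],"twist": 0},{"dp": [0,0,0],"twist": 0}])

```text
time_s: 51.55
ee_pos: [0.5416, 0.2527, 0.086]
eef_rot: [3.141, -0.0, 1.634]
force: [0.2, -0.1, 0.2]
grip_width: 0.022
grip_force: 5.0
```

Request:
step_arm(deltas=[{"dp": [0,0,0],"twist": 0},{"dp": [0,0,0],"twist": 0},{"dp": [0,0,0],"twist": 0},{"dp": [0,0,0],"twist": 0},{"dp": [0,0,-0.3],"twist": 0},{"dp": [0,0,-0.6],"twist": 0},{"dp": [0,0,-0.8],"twist": 0},{"dp": [0,0,-1],"twist": 0},{"dp": [0,0,-0.8],"twist": 0},{"dp": [0,0,0],"twist": 0}], gripper=-0.28)

```text
time_s: 52.55
ee_pos: [0.5427, 0.2531, 0.2318]
eef_rot: [3.134, -0.003, 1.634]
force: [-0.6, 0.0, 0.3]
grip_width: 0.0342
grip_force: 0.0
```

Request:
step_arm(deltas=[{"dp": [0,0,0],"twist": -1},{"dp": [0,0,0],"twist": -1},{"dp": [0,0,0],"twist": -1},{"dp": [0,0,0],"twist": -1},{"dp": [0,0,0],"twist": -1},{"dp": [0,0,0],"twist": -1},{"dp": [0,0,0],"twist": -1},{"dp": [0,0,0],"twist": -1},{"dp": [0,0,0],"twist": -1},{"dp": [0,0,0],"twist": -1},{"dp": [0,0,0],"twist": -1},{"dp": [0,0,0],"twist": -1}], gripper=-0.04)

```text
time_s: 53.75
ee_pos: [0.5413, 0.2525, 0.2259]
eef_rot: [-3.141, -0.0, 2.474]
force: [0.3, 0.3, -0.5]
grip_width: 0.0452
grip_force: 0.0
```

Request:
step_arm(deltas=[{"dp": [0,0,0],"twist": -1},{"dp": [0,0,0],"twist": -1},{"dp": [0,0,0],"twist": -1},{"dp": [0,0,0],"twist": -1},{"dp": [0,0,0],"twist": -1},{"dp": [0,0,0],"twist": -1},{"dp": [0,0,0],"twist": -1},{"dp": [0,0,0],"twist": -1},{"dp": [0,0,0],"twist": -1},{"dp": [0,0,0],"twist": -1},{"dp": [0,0,0],"twist": -1},{"dp": [0,0,0],"twist": -0.9}])

```text
time_s: 54.95
ee_pos: [0.5412, 0.2525, 0.2259]
eef_rot: [-3.142, -0.0, -2.978]
force: [-1.4, -0.0, 0.1]
grip_width: 0.0449
grip_force: 0.0
```

```bash
python3 - <<'E'
from h import *
plan(.5,-.05,0.2,189.2); im,W=fit('pip_green')
m=colour(im,W,(150,120,270,260),*HUE['green']).astype(np.uint8)
n,l,s,c=cv2.connectedComponentsWithStats(m)
for i in range(1,n):
    if s[i,4]>3: print(s[i,4],c[i].round(1),np.median(W[l==i],0).round(4))
save(cv2.resize(im[100:280,50:290],None,fx=3.2,fy=3.2,interpolation=cv2.INTER_CUBIC),'pics/gr.png')
E
```

```text
t55.0 at [0.5412 0.2525 0.2259] yaw-170.6 F [-1.4 -0.   0.1] w0.0449 TWIST 0.04 DP after twist [ 2.23 -7.3   0.65]
pip_green conf0.75 270 uv [127. 294.] med [0.2405 0.2021 0.02  ] dir 72.3 line 0.2482 0.2186 lo [ 0.222  0.138 -0.001] hi [0.26  0.238 0.029]
16 [199.2 190.1] [0.5285 0.0028 0.0237]
29 [201.6 213. ] [ 0.4645 -0.0064  0.0413]
31 [204.1 221.9] [ 0.4402 -0.0109  0.0226]
32 [205.6 232.2] [ 0.4124 -0.0159  0.0198]
```

View pics/gr.png

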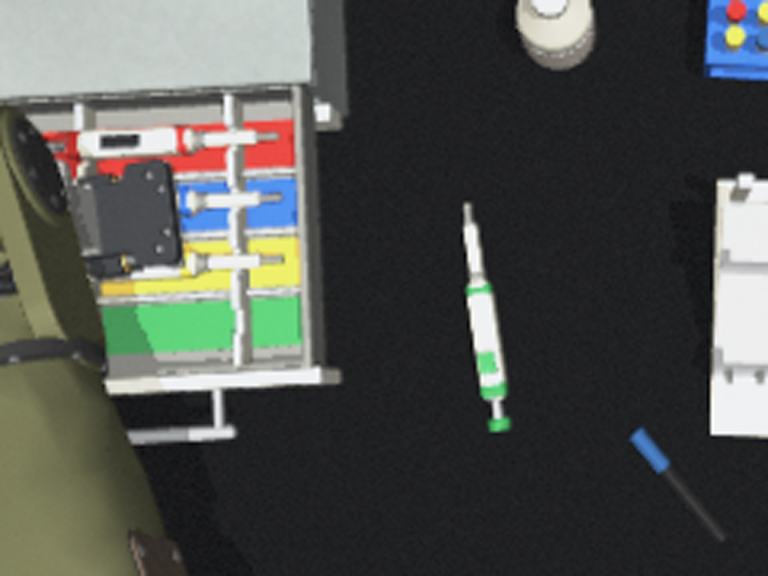

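Green was knocked aside. Its button is now at crop (499,424), with hook and bands at (487,362), (494,392) and (480,288). That puts the origin at about (0.489, -0.004), heading 9.2°. It is green and hook-up, so it is the right one.

Request:
step_arm(deltas=[{"dp": [0.28,-0.87,0],"twist": 0.04},{"dp": [0.28,-0.87,0],"twist": 0},{"dp": [0.28,-0.87,0],"twist": 0},{"dp": [0.28,-0.87,0],"twist": 0},{"dp": [0.28,-0.87,0],"twist": 0},{"dp": [0.28,-0.87,0],"twist": 0},{"dp": [0.27,-0.89,0],"twist": 0},{"dp": [0,0,1],"twist": 0},{"dp": [0,0,1],"twist": 0},{"dp": [0,0,1],"twist": 0},{"dp": [0,0,0.5],"twist": 0},{"dp": [0,0,0],"twist": 0}])

```text
time_s: 56.25
ee_pos: [0.5014, -0.001, 0.0835]
eef_rot: [3.141, -0.005, -2.986]
force: [-0.7, 1.0, -0.1]
grip_width: 0.0452
grip_force: 0.0
```

```bash
python3 - <<'E'
from h import *
plan(.5038,-.0012,0.003,189.2)
im,d=cam('side'); save(cv2.resize(im[150:260,150:310],None,fx=4,fy=4,interpolation=cv2.INTER_CUBIC),'pics/gs.png')
E
```

```text
t56.2 at [ 0.5014 -0.001   0.0835] yaw-171.1 F [-0.7  1.  -0.1] w0.0452 TWIST -0.07 DP after twist [-0.06 -0.02  2.01]
```

View pics/gs.png

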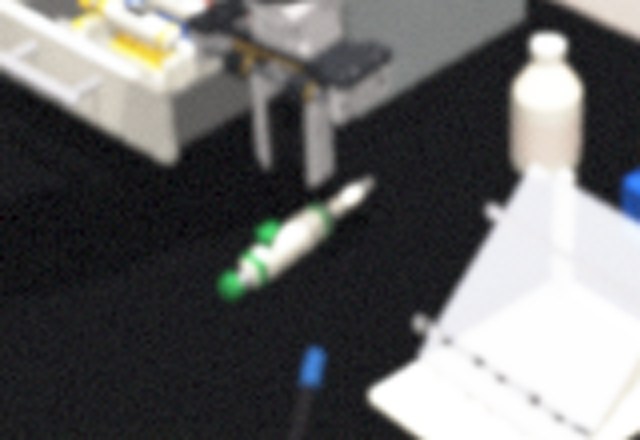

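Fingers straddle the green handle. Descend and grip.

Request:
step_arm(deltas=[{"dp": [0,0,0.6],"twist": 0},{"dp": [0,0,0.6],"twist": 0},{"dp": [0,0,0.4],"twist": 0},{"dp": [0,0,0.2],"twist": 0},{"dp": [0,0,0],"twist": 0},{"dp": [0,0,0],"twist": 0}])

```text
time_s: 56.9
ee_pos: [0.5037, -0.0011, 0.0152]
eef_rot: [-3.141, 0.002, -2.984]
force: [-0.1, 0.1, 0.3]
grip_width: 0.045
grip_force: 0.0
```

```bash
python3 - <<'E'
from h import *
plan(.5038,-.0012,0.004,189.2)
E
```

```text
t56.9 at [ 0.5037 -0.0011  0.0152] yaw-171.0 F [-0.1  0.1  0.3] w0.0450 TWIST -0.04 DP after twist [-0.   -0.    0.28]
```

Request:
step_arm(deltas=[{"dp": [0,0,0.15],"twist": 0},{"dp": [0,0,0.13],"twist": 0},{"dp": [0,0,0],"twist": 0}])

```text
time_s: 57.2
ee_pos: [0.5026, -0.001, 0.0021]
eef_rot: [3.141, -0.001, -2.984]
force: [-0.2, 1.4, -0.6]
grip_width: 0.0451
grip_force: 0.0
```

Request:
step_arm(deltas=[{"dp": [0,0,0],"twist": 0},{"dp": [0,0,0],"twist": 0},{"dp": [0,0,0],"twist": 0},{"dp": [0,0,0],"twist": 0},{"dp": [0,0,0],"twist": 0},{"dp": [0,0,0],"twist": 0}], gripper=-1, squeeze=20)

```text
time_s: 57.8
ee_pos: [0.5029, -0.001, 0.0028]
eef_rot: [3.142, 0.0, -2.984]
force: [0.0, 0.9, 1.5]
grip_width: 0.0218
grip_force: 20.0
```

Request:
step_arm(deltas=[{"dp": [0,0,-0.3],"twist": 0},{"dp": [0,0,-0.6],"twist": 0},{"dp": [0,0,-0.9],"twist": 0},{"dp": [0,0,-1],"twist": 0},{"dp": [0,0,-1],"twist": 0},{"dp": [0,0,-0.9],"twist": 0},{"dp": [0,0,-0.5],"twist": 0},{"dp": [0,0,0],"twist": 0},{"dp": [0,0,0],"twist": 0}])

```text
time_s: 58.7
ee_pos: [0.5025, -0.001, 0.2101]
eef_rot: [3.142, -0.0, -2.984]
force: [-0.5, 0.4, -1.7]
grip_width: 0.0219
grip_force: 20.0
```

Request:
step_arm(deltas=[{"dp": [0,0,0],"twist": 1},{"dp": [0,0,0],"twist": 1},{"dp": [0,0,0],"twist": 1},{"dp": [0,0,0],"twist": 1},{"dp": [0,0,0],"twist": 1},{"dp": [0,0,0],"twist": 1},{"dp": [0,0,0],"twist": 1},{"dp": [0,0,0],"twist": 1},{"dp": [0,0,0],"twist": 1},{"dp": [0,0,0],"twist": 1},{"dp": [0,0,0],"twist": 1},{"dp": [0,0,0],"twist": 1}])

```text
time_s: 59.9
ee_pos: [0.5021, -0.001, 0.2088]
eef_rot: [-3.14, -0.003, 2.459]
force: [-0.6, 0.0, -1.2]
grip_width: 0.0222
grip_force: 20.0
```

Request:
step_arm(deltas=[{"dp": [0,0,0],"twist": 1},{"dp": [0,0,0],"twist": 1},{"dp": [0,0,0],"twist": 1},{"dp": [0,0,0],"twist": 1},{"dp": [0,0,0],"twist": 1},{"dp": [0,0,0],"twist": 1},{"dp": [0,0,0],"twist": 1},{"dp": [0,0,0],"twist": 1},{"dp": [0,0,0],"twist": 1},{"dp": [0,0,0],"twist": 1},{"dp": [0,0,0],"twist": 1},{"dp": [0,0,0],"twist": 0.85}])

```text
time_s: 61.1
ee_pos: [0.5021, -0.001, 0.2087]
eef_rot: [-3.138, -0.0, 1.631]
force: [-0.5, 0.0, -1.9]
grip_width: 0.0217
grip_force: 20.0
```

```bash
python3 - <<'E'
from h import *
plan(.4911,.2536,0.2,93.6)
check(['yellow','blue','red'])
E
```

```text
t61.1 at [ 0.5021 -0.001   0.2087] yaw93.5 F [-0.5  0.  -1.9] w0.0217 TWIST -0.03 DP after twist [6.37 0.12 0.22]
yellow [(27, [0.133, -0.0219, -0.001]), (41, [0.1364, 0.093, -0.0032]), (39, [0.1371, 0.067, 0.0003]), (9, [0.1347, -0.0906, -0.0108]), (7, [0.1265, 0.0005, -0.0123])]
  y -0.075 x 0.1376 ztop -0.0032
  y -0.045 x 0.1378 ztop -0.0023
  y -0.02 x 0.136 ztop 0.0039
  y 0 x 0.1372 ztop 0.0047
  y 0.02 x 0.1366 ztop 0.0027
  y 0.04 x 0.1353 ztop 0.0052
blue [(20, [0.1855, -0.0227, 0.0004]), (33, [0.1867, 0.0648, 0.002]), (44, [0.1857, 0.0932, -0.0041])]
  y -0.09 x 0.1882 ztop -0.0048
  y -0.075 x 0.1884 ztop -0.0016
  y -0.045 x 0.1877 ztop -0.002
  y -0.02 x 0.1869 ztop 0.0031
  y 0 x 0.1874 ztop 0.0035
  y 0.02 x 0.1865 ztop 0.004
  y 0.04 x 0.187 ztop 0.0053
red [(19, [0.2336, -0.0227, -0.0]), (37, [0.238, 0.0658, 0.0012]), (37, [0.2379, 0.094, -0.0031])]
  y -0.09 x 0.2381 ztop -0.0063
  y -0.075 x 0.2386 ztop -0.0018
  y -0.045 x 0.2384 ztop -0.0019
  y -0.02 x 0.2392 ztop 0.0039
  y 0 x 0.2385 ztop 0.0034
  y 0.02 x 0.236 ztop 0.0036
  y 0.04 x 0.2377 ztop 0.0047
```

Request:
step_arm(deltas=[{"dp": [0.5,0.02,0],"twist": -0.03},{"dp": [0.9,0.02,0],"twist": 0},{"dp": [0.9,0.02,0],"twist": 0},{"dp": [0.9,0.02,0],"twist": 0},{"dp": [0.9,0.02,0],"twist": 0},{"dp": [0.9,0.02,0],"twist": 0},{"dp": [0.9,0,0],"twist": 0},{"dp": [0.47,0,0],"twist": 0},{"dp": [0,0,0],"twist": 0}])

```text
time_s: 62.05
ee_pos: [0.49, 0.2553, 0.2089]
eef_rot: [-3.139, 0.001, 1.64]
force: [0.7, -0.2, -2.4]
grip_width: 0.0217
grip_force: 20.0
```

Request:
step_arm(deltas=[{"dp": [0,0,0.6],"twist": 0},{"dp": [0,0,0.6],"twist": 0},{"dp": [0,0,0.5],"twist": 0},{"dp": [0,0,0.3],"twist": 0},{"dp": [0,0,0],"twist": 0},{"dp": [0,0,0],"twist": 0}])

```text
time_s: 62.65
ee_pos: [0.4912, 0.2533, 0.1311]
eef_rot: [3.141, -0.0, 1.636]
force: [-0.3, 0.5, 0.1]
grip_width: 0.0221
grip_force: 20.0
```

```bash
python3 - <<'E'
from h import *
plan(.4911,.2536,0.094,93.6)
im,d=cam('side'); save(cv2.resize(im[80:200,110:250],None,fx=5,fy=5,interpolation=cv2.INTER_CUBIC),'pics/p4.png')
E
```

```text
t62.6 at [0.4912 0.2533 0.1311] yaw93.8 F [-0.3  0.5  0.1] w0.0221 TWIST 0.04 DP after twist [ 0.01 -0.    0.93]
```

View pics/p4.png

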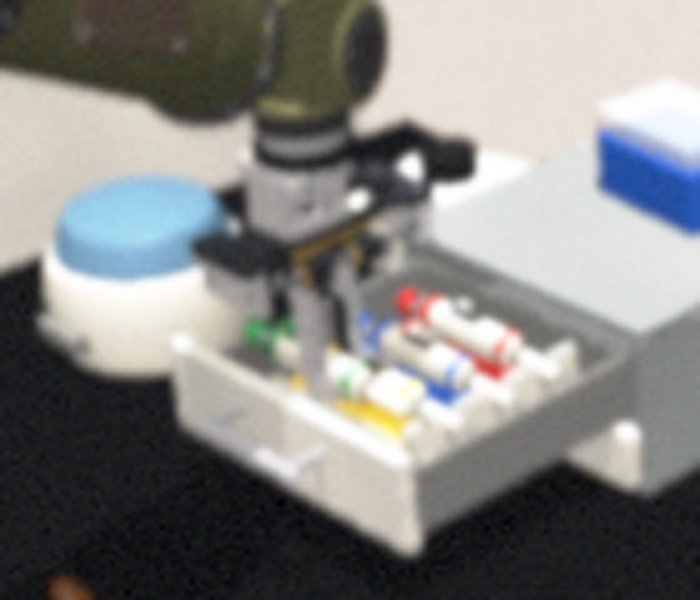

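Green is held level above the front compartment, with the others seated behind it. Lower it gently, release and lift.

Request:
step_arm(deltas=[{"dp": [0,0,0.2],"twist": 0.04},{"dp": [0,0,0.2],"twist": 0},{"dp": [0,0,0.2],"twist": 0},{"dp": [0,0,0.1],"twist": 0},{"dp": [0,0,0.1],"twist": 0},{"dp": [0,0,0.08],"twist": 0},{"dp": [0,0,0],"twist": 0}], squeeze=6)

```text
time_s: 63.4
ee_pos: [0.4909, 0.2535, 0.095]
eef_rot: [-3.141, 0.0, 1.634]
force: [0.2, -0.3, -2.0]
grip_width: 0.0221
grip_force: 6.0
```

Request:
step_arm(deltas=[{"dp": [0,0,0],"twist": 0},{"dp": [0,0,0],"twist": 0},{"dp": [0,0,0],"twist": 0},{"dp": [0,0,0],"twist": 0},{"dp": [0,0,-0.2],"twist": 0},{"dp": [0,0,-0.4],"twist": 0},{"dp": [0,0,-0.8],"twist": 0},{"dp": [0,0,-1],"twist": 0},{"dp": [0,0,-0.6],"twist": 0},{"dp": [0,0,0],"twist": 0}], gripper=-0.28)

```text
time_s: 64.4
ee_pos: [0.4921, 0.2541, 0.2197]
eef_rot: [3.136, -0.002, 1.634]
force: [-0.1, -0.2, -0.8]
grip_width: 0.0338
grip_force: 0.0
```

Request:
step_arm(deltas=[{"dp": [-0.8,0,0],"twist": 0},{"dp": [-0.8,0,0],"twist": 0},{"dp": [-0.8,0,0],"twist": 0},{"dp": [-0.8,0,0],"twist": 0},{"dp": [-0.8,0,0],"twist": 0},{"dp": [0,0,0],"twist": 0},{"dp": [0,0,0],"twist": 0}])

```text
time_s: 65.1
ee_pos: [0.5009, 0.0936, 0.215]
eef_rot: [-3.141, -0.0, 1.632]
force: [-0.6, 0.3, -0.3]
grip_width: 0.0337
grip_force: 0.0
```

```bash
python3 - <<'E'
from h import *
plan(.4025,.2453,0.2,93.6)
im,W=check(['green','yellow','blue','red'])
save(cv2.resize(im[100:260,30:190],None,fx=3.7,fy=3.7,interpolation=cv2.INTER_CUBIC),'pics/all.png')
E
```

```text
t65.1 at [0.5009 0.0936 0.215 ] yaw93.5 F [-0.6  0.3 -0.3] w0.0337 TWIST -0.02 DP after twist [ 3.94 -2.22  0.38]
green [(34, [0.0863, 0.0642, 0.0018]), (37, [0.0868, 0.0924, -0.0031]), (24, [0.0883, 0.0415, 0.017])]
  y 0.04 x 0.0833 ztop 0.0183
yellow [(41, [0.1361, 0.0936, -0.0024]), (39, [0.1374, 0.0671, -0.0])]
  y 0.04 x 0.1387 ztop 0.0027
blue [(18, [0.1833, -0.023, 0.0007]), (34, [0.1864, 0.0647, 0.0014]), (44, [0.1863, 0.0939, -0.004])]
  y -0.045 x 0.188 ztop -0.0024
  y -0.02 x 0.1873 ztop 0.0034
  y 0 x 0.1884 ztop 0.0051
  y 0.02 x 0.1865 ztop 0.0041
  y 0.04 x 0.1865 ztop 0.0044
red [(19, [0.2343, -0.022, -0.0004]), (37, [0.2375, 0.0673, 0.0002]), (37, [0.238, 0.0939, -0.0019])]
  y -0.09 x 0.2384 ztop -0.0058
  y -0.075 x 0.2388 ztop -0.0023
  y -0.045 x 0.238 ztop -0.0026
  y -0.02 x 0.2388 ztop 0.004
  y 0 x 0.2383 ztop 0.0037
  y 0.02 x 0.2365 ztop 0.0028
  y 0.04 x 0.2375 ztop 0.0032
```

View pics/all.png

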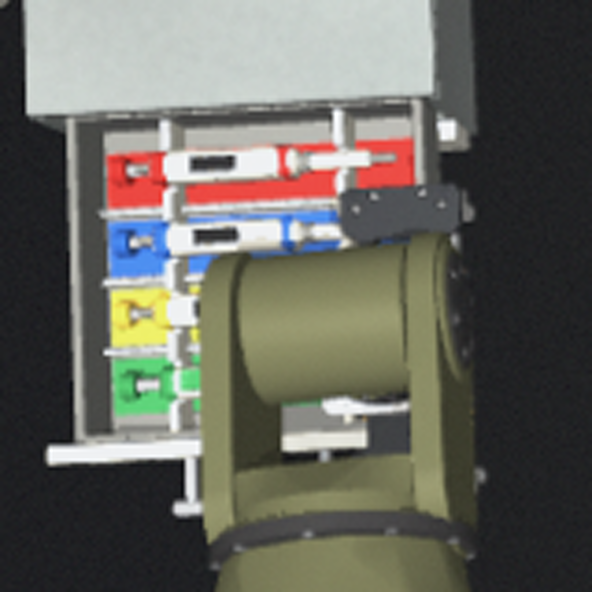

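Request:
step_arm(deltas=[{"dp": [0,-0.75,0],"twist": -0.02},{"dp": [0,-0.75,0],"twist": 0},{"dp": [0,-0.72,0],"twist": 0},{"dp": [0.8,0,0],"twist": 0},{"dp": [0.8,0,0],"twist": 0},{"dp": [0.8,0,0],"twist": 0},{"dp": [0.8,0,0],"twist": 0},{"dp": [0.74,0,0],"twist": 0},{"dp": [0,0,0],"twist": 0},{"dp": [0,0,0],"twist": 0}])

```text
time_s: 66.15
ee_pos: [0.4017, 0.2463, 0.215]
eef_rot: [-3.141, 0.0, 1.637]
force: [-1.1, -1.0, 0.4]
grip_width: 0.0341
grip_force: 0.0
```

```bash
python3 - <<'E'
from h import *
plan(.4025,.2453,0.095,93.6)
im,W=check(['green','yellow'])
E
```

```text
t66.2 at [0.4017 0.2463 0.215 ] yaw93.8 F [-1.1 -1.   0.4] w0.0341 TWIST 0.05 DP after twist [-0.03  0.02  3.  ]
green [(25, [0.083, -0.024, 0.0003])]
  y -0.09 x 0.0861 ztop -0.0016
  y -0.075 x 0.087 ztop -0.0035
  y -0.045 x 0.0871 ztop -0.0022
  y -0.02 x 0.088 ztop 0.0037
  y 0 x 0.0872 ztop 0.0038
  y 0.02 x 0.0864 ztop 0.0033
  y 0.04 x 0.0847 ztop 0.0152
yellow [(27, [0.1324, -0.0233, 0.0]), (41, [0.1361, 0.0932, -0.0023]), (39, [0.1373, 0.0666, 0.0009]), (7, [0.1345, -0.0889, -0.0081]), (8, [0.1266, 0.0019, -0.0098])]
  y -0.09 x 0.1384 ztop -0.0037
  y -0.075 x 0.1377 ztop -0.0022
  y -0.045 x 0.1382 ztop -0.0034
  y -0.02 x 0.1368 ztop 0.0041
  y 0 x 0.1372 ztop 0.0036
  y 0.02 x 0.1369 ztop 0.0028
  y 0.04 x 0.1355 ztop 0.0044
```

All four seated. Take the handle and push the drawer shut.

Request:
step_arm(deltas=[{"dp": [-0.03,0.02,0.8],"twist": 0.05},{"dp": [0,0,0.8],"twist": 0},{"dp": [0,0,0.7],"twist": 0},{"dp": [0,0,0.4],"twist": 0},{"dp": [0,0,0.25],"twist": 0},{"dp": [0,0,0],"twist": 0}])

```text
time_s: 66.8
ee_pos: [0.4029, 0.2437, 0.0967]
eef_rot: [-3.14, 0.001, 1.631]
force: [0.3, -0.3, 1.2]
grip_width: 0.0339
grip_force: 0.0
```

Request:
step_arm(deltas=[{"dp": [0,0,0],"twist": 0},{"dp": [0,0,0],"twist": 0},{"dp": [0,0,0],"twist": 0},{"dp": [0,0,0],"twist": 0},{"dp": [0,0,0],"twist": 0}], gripper=-1, squeeze=15)

```text
time_s: 67.3
ee_pos: [0.4035, 0.2445, 0.0981]
eef_rot: [3.14, -0.0, 1.631]
force: [-0.4, -1.3, 5.6]
grip_width: 0.0108
grip_force: 15.0
```

Request:
step_arm(deltas=[{"dp": [0,0.1,0],"twist": 0},{"dp": [0,0.2,0],"twist": 0},{"dp": [0,0.3,0],"twist": 0},{"dp": [0,0.3,0],"twist": 0},{"dp": [0,0.3,0],"twist": 0},{"dp": [0,0.3,0],"twist": 0},{"dp": [0,0.3,0],"twist": 0},{"dp": [0,0.3,0],"twist": 0},{"dp": [0,0.3,0],"twist": 0},{"dp": [0,0.3,0],"twist": 0}])

```text
time_s: 68.3
ee_pos: [0.5116, 0.2512, 0.0981]
eef_rot: [3.141, -0.001, 1.632]
force: [-2.2, 1.6, 6.5]
grip_width: 0.0102
grip_force: 15.0
```

Request:
step_arm(deltas=[{"dp": [0,0.3,0],"twist": 0},{"dp": [0,0.3,0],"twist": 0},{"dp": [0,0.3,0],"twist": 0},{"dp": [0,0.3,0],"twist": 0},{"dp": [0,0.3,0],"twist": 0},{"dp": [0,0.3,0],"twist": 0},{"dp": [0,0.3,0],"twist": 0},{"dp": [0,0.2,0],"twist": 0},{"dp": [0,0.1,0],"twist": 0},{"dp": [0,0,0],"twist": 0}])

```text
time_s: 69.3
ee_pos: [0.6077, 0.2572, 0.0982]
eef_rot: [3.14, -0.001, 1.631]
force: [1.6, 2.5, 5.0]
grip_width: 0.0101
grip_force: 15.0
```

```bash
python3 - <<'E'
from h import *
plan(.6276,.2594,0.095,93.6)
E
```

```text
t69.3 at [0.6077 0.2572 0.0982] yaw93.5 F [1.6 2.5 5. ] w0.0101 TWIST -0.03 DP after twist [0.02 0.5  0.08]
```

Request:
step_arm(deltas=[{"dp": [0,0.15,0],"twist": 0},{"dp": [0,0.15,0],"twist": 0},{"dp": [0,0.1,0],"twist": 0},{"dp": [0,0.1,0],"twist": 0},{"dp": [0,0,0],"twist": 0},{"dp": [0,0,0],"twist": 0}])

```text
time_s: 69.9
ee_pos: [0.6273, 0.2584, 0.0982]
eef_rot: [3.14, -0.001, 1.632]
force: [0.4, 2.3, 5.0]
grip_width: 0.0106
grip_force: 15.0
```

Request:
step_arm(deltas=[{"dp": [0,0.08,0],"twist": 0},{"dp": [0,0,0],"twist": 0}])

```text
time_s: 70.1
ee_pos: [0.6279, 0.2584, 0.0979]
eef_rot: [-3.136, 0.0, 1.632]
force: [-19.5, -1.4, 14.3]
grip_width: 0.01
grip_force: 15.0
```

Hard stop felt at x=0.628: shut. Release, lift and check.

Request:
step_arm(deltas=[{"dp": [0,-0.04,0],"twist": 0},{"dp": [0,0,0],"twist": 0},{"dp": [0,0,0],"twist": 0},{"dp": [0,0,0],"twist": 0},{"dp": [0,0,-0.4],"twist": 0},{"dp": [0,0,-0.8],"twist": 0},{"dp": [0,0,-1],"twist": 0},{"dp": [0,0,-1],"twist": 0},{"dp": [0,0,0],"twist": 0}], gripper=-0.4)

```text
time_s: 71.0
ee_pos: [0.63, 0.2586, 0.2334]
eef_rot: [3.131, -0.003, 1.631]
force: [0.2, 0.0, 0.4]
grip_width: 0.028
grip_force: 0.0
```

Request:
step_arm(deltas=[{"dp": [-0.8,0,0],"twist": 0},{"dp": [-0.8,-0.5,0],"twist": 0},{"dp": [-0.8,-0.5,0],"twist": 0},{"dp": [-0.8,-0.5,0],"twist": 0},{"dp": [-0.8,-0.5,0],"twist": 0},{"dp": [-0.8,-0.5,0],"twist": 0},{"dp": [-0.8,-0.5,0],"twist": 0},{"dp": [0,0,0],"twist": 0},{"dp": [0,0,0],"twist": 0}])

```text
time_s: 71.9
ee_pos: [0.5223, 0.0268, 0.2262]
eef_rot: [3.14, -0.0, 1.63]
force: [0.1, -0.2, -1.2]
grip_width: 0.0284
grip_force: 0.0
```

```bash
python3 - <<'E'
from h import *
o=ctrl.get_obs(); print(o['time_s'],o['ee_pos'])
im,d=cam('top'); W=cloud('top',d)
for u in(85,97,110): print(u,[tuple(W[v,u].round(3).tolist()) for v in range(128,154) if .11<W[v,u,2]<.13])
W0=np.load('top0.npz')['W']
for u in(85,97,110): print('start',u,[tuple(W0[v,u].round(3).tolist()) for v in range(128,154) if .11<W0[v,u,2]<.13])
save(cv2.resize(im,None,fx=1.5,fy=1.5),'pics/end.png')
E
```

```text
71.9 [0.5222503  0.02676342 0.22624645]
85 [(0.675, 0.291, 0.121), (0.659, 0.291, 0.121), (0.658, 0.293, 0.113), (0.629, 0.291, 0.116), (0.625, 0.289, 0.121), (0.623, 0.29, 0.12), (0.621, 0.291, 0.118), (0.619, 0.291, 0.116)]
97 [(0.679, 0.261, 0.117), (0.661, 0.262, 0.114), (0.629, 0.26, 0.116), (0.626, 0.259, 0.121), (0.623, 0.259, 0.12), (0.621, 0.259, 0.119)]
110 [(0.682, 0.228, 0.118), (0.664, 0.224, 0.129), (0.663, 0.227, 0.118), (0.632, 0.226, 0.118), (0.629, 0.225, 0.121), (0.627, 0.226, 0.117), (0.624, 0.225, 0.12)]
start 85 [(0.657, 0.291, 0.119), (0.626, 0.291, 0.116), (0.623, 0.291, 0.118), (0.621, 0.291, 0.118), (0.619, 0.291, 0.115)]
start 97 [(0.676, 0.261, 0.119), (0.659, 0.259, 0.123), (0.659, 0.262, 0.113), (0.626, 0.259, 0.12), (0.624, 0.26, 0.118), (0.621, 0.259, 0.121), (0.619, 0.26, 0.117)]
start 110 [(0.679, 0.227, 0.12), (0.661, 0.227, 0.118), (0.629, 0.226, 0.12), (0.627, 0.226, 0.118), (0.623, 0.225, 0.121), (0.621, 0.226, 0.118)]
```

View pics/end.png

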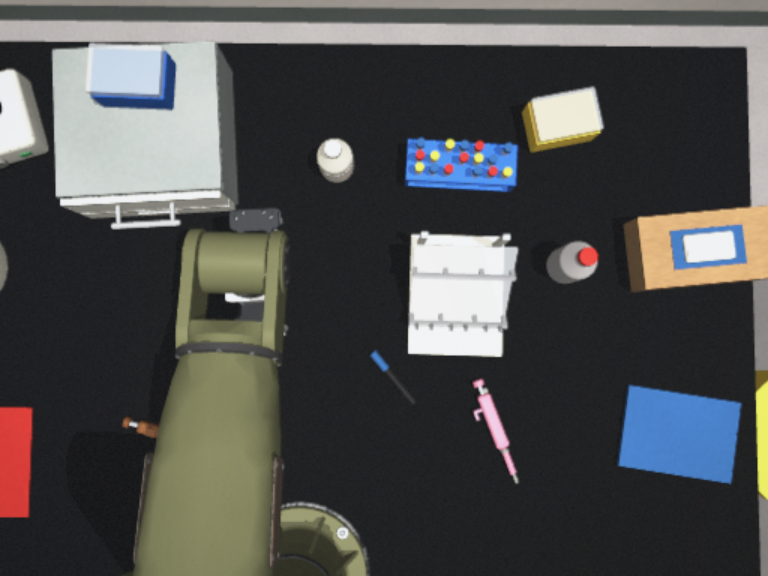

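The rack is empty. The drawer is shut: handle travel between the two stops was about 0.225 m. The bottles and tube rack are where they were, and the look-alikes are untouched.

```bash
python3 -c "
from station import ctrl
print(ctrl.hand_in())"
```

```text
the job is handed in; nothing more can be done
None
```

I laid all four pipettes (red, blue, yellow, green) in the compartments of their own colours, tips to the right, shut the drawer to its stop and handed the job in at about 72 s; the hand-in returned no verdict.

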